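# Sort the shoe finisher's tools

### The arm

A 6-joint arm with a two-finger parallel gripper is mounted at the origin on the work surface. World frame = base frame: x ahead of the robot, y to its left, z up, the work surface at z = 0. Lengths are in mm, angles in rad, forces in N, time in s.
With the tool pointing down it reaches from about 300 to 775 mm from the base axis. Payload 14.6 kg.
Tool frame: the origin (TCP) lies at the very end of the fingers, on their centre line; the grasp point (between the pads) lies 19 mm behind it; z points along the fingers, y is the line along which they close (so a half turn about z gives the same grasp; the last joint's range is limited). The gripper opens to 85 mm and grips with 20 to 120 N. Pads are 22 mm wide; open, the fingers measure 114 mm over their backs; the gripper's body (76 mm by 85 mm) begins 54 mm behind the grasp point. The pads swing forward as they close: fully open they stand 13 mm farther back than shut.
Start: joints at [1.237, 0.3, 1.521, -0, 1.321, -0.067], TCP at [145.003, 530.531, 203.681] pointing down, gripper open.
Joint ranges: [-3.03, 3.03], [-0.79, 2.21], [0.23, 2.52], [-1.04, 4.18], [0, 3.07], [-2.55, 2.55]. Speed limits (rad/s): [2.22, 2.22, 2.57, 3.14, 3.14, 3.14].

### API

Orientations are given as a rotation vector (axis times angle).
In Python, from plant import ctrl gives the robot as it stands.
- The arm moves only by the tool arm_command, never from a script. Its argument "motion" is a list of rows, each an object of numbers: "tx", "ty", "tz": the shift along the tool's x, y, z in units of 0.05 m (1.0 is 0.05 m); "ax", "ay", "az": the turn, a rotation vector about the tool's x, y, z in units of 0.1 rad (1.0 is 0.1 rad); "claw": the opening, from -1 (shut) to 1 (fully open). A call has 1 to 12 rows; each row shifts and turns the commanded pose from where the row before left it, along the tool's axes as they then stand; what a row does not reach is not made up. A row lasts 1/10 s, in which the tool goes at most 50 mm and 8.59 degrees, less where a joint would pass 70% of its speed; a pose out of reach is approached as far as the arm can. A call with a number of a shift or a turn outside -1 to 1 is refused whole. A call with a gripper value outside its range is refused whole. The fingers move at their own pace and stop on an object; "newtons" is the grip in N (left out, the last holds). Time passes only in rows, so rows that do not move let the fingers close. It gives the time, the measured TCP pose, the force, the opening and the grip force at its end, in the units of the state.
- ctrl.observe(): the state, without advancing time (a new reading comes with each control period).
- ctrl.get_image(name): name is "scene" or "top"; returns the picture (400x640x3 uint8, red, green, blue); there is no depth.
- ctrl.calibration(name): a dict with "mtx" (3x3 intrinsics, pixels), "R" (3x3) and "t" (3): a world point X has camera coordinates R X + t. Camera axes: x right, y down, z forward; pixel columns grow to the right and rows downward; lengths in mm; the calibration is good to about 2 mm. A picture is of the moment at which its call begins. calibration takes no time and is no camera call.
- ctrl.close_job(): hands the job in; it is judged then, once.
Trained networks look in the newest picture that a camera, given by its name, has taken for a name from the list of things; names that differ only in an ending like _2 or _b are one class to them, and where a whole thing is asked for, a point or a joint stands for the part that bears it (a point fixed in the world has none). Each returns a list of dicts, best first, with "conf" (0 to 1); they miss things now and then, are a little off and sometimes report something else, mostly with a low value. They report only what shows in the picture. A call takes as long as a camera call.
- ctrl.recognise(thing, camera): "bbox" ([left, top, width, height] in pixels, round what is visible of it).
- ctrl.masks_of(thing, camera): "region" (400x640 bool, what is visible of it) and "bbox" ([left, top, width, height] in pixels, round what is visible of it).
The state is a dict: "time_s": time; "joint_pos": joint angles; "joint_velocities": joint speeds; "effort": joint torques, N m; "tcp_pos": TCP position; "ee_rot": TCP orientation; "contact_force": force on the tool from outside, world axes, zero at the start; "moment": the same for the moment, N m; "gripper_width": opening from 0.0 (shut) to 1.0 (fully open); "gripper_force": force on a finger pad.
Only numpy, scipy, OpenCV 4.12 (cv2) and the standard library are available. Lean on these libraries where they do the work, as an engineer would, in place of code of your own. Each camera call takes 0.05 s, during which the arm holds its last target. There are 200 camera calls.

### The job

Sort the tools of the shoe-finishing bench: put both brushes into the yellow tray and both cleaning blocks into the blue tray, each lying flat on the tray floor as it lies now on the bench, and stand the steel pump dispenser in the red dish. Keep the dispenser upright throughout, and leave the tape roll and the polish tin where they are.

Things in the scene. Friction and masses are not known exactly. Their poses are not given: they have to be found in the camera images.
- light_brush: small loose shoe brush, pale wooden back and black bristles, lying bristles down. Bristle pad 86 x 34 mm, z = 0 to 25 mm, rigid; wooden back on it 80 x 38 mm, z = 25 to 42 mm, with round ends. Origin: centre of its underside; x along its length, y across (grip here), z up. About 90 g.
- dark_brush: small loose shoe brush, dark brown wooden back and cream bristles, lying bristles down. Bristle pad 86 x 34 mm, z = 0 to 25 mm, rigid; wooden back on it 80 x 38 mm, z = 25 to 42 mm, with round ends. Origin: centre of its underside; x along its length, y across (grip here), z up. About 90 g.
- charcoal_block: loose charcoal-black rubber cleaning block, a rounded rigid bar 72 mm long, 40 mm wide, 28 mm high. Origin: centre of its underside; x along its length, y across (grip here), z up. About 80 g.
- crepe_block: loose tan crepe cleaning block, a rounded rigid bar 66 mm long, 42 mm wide, 30 mm high, with a brown stain on top. Origin: centre of its underside; x along its length, y across (grip here), z up. About 60 g.
- dispenser: loose steel pump dispenser, closed, standing upright: round body 56 mm in diameter with straight sides from z = 0 to 46 mm, paper label, flat shoulder at 52 mm, thin neck, brass pump disc 30 mm in diameter on top (z = 63 to 70 mm). Rigid, the pump does not move. Origin: centre of its underside; z up. About 250 g.
- yellow_tray: fixed yellow plastic tray on the bench, 210 x 140 mm outside, 30 mm high, open on top, walls and floor 5 mm thick (inside 200 x 130 mm, inner floor 5 mm above the bench). Origin: centre of its underside; x along its length, z up. It holds two things end to end along x.
- blue_tray: fixed blue plastic tray on the bench, 210 x 140 mm outside, 30 mm high, open on top, walls and floor 5 mm thick (inside 200 x 130 mm, inner floor 5 mm above the bench). Origin: centre of its underside; x along its length, z up. It holds two things end to end along x.
- red_dish: fixed round red dish on the bench, about 94 mm in outer diameter, 84 mm inside, rim 14 mm high, inner floor 5 mm above the bench. Origin: centre of its underside; z up.
- tape_roll: bystander, not to be moved: loose roll of cream masking tape lying flat, 86 mm in diameter with a 68 mm hole, 25 mm high. Origin: centre of its underside.
- polish_tin: bystander, not to be moved: loose round dark steel tin with a green lid, 72 mm in diameter, 26 mm high. Origin: centre of its underside. Loose things, dish and bystanders stand mixed together, centres about 95 mm or more apart; the other clutter of the bench (sandals, shoe boxes, hammer, at most 125 mm high) lies beyond them and the trays, out of the way.

How it is judged:
By the outcome, as a careful person would: the job done as asked, in the order asked, and still so for the second after the job is handed in, with the robot touching nothing.
It also fails if it takes over 120 s, if anything falls off the work surface, if the arm or the gripper's body presses on something with over 40 N, if the wrist force passes 120 N, or if a joint passes its speed limit or range.

## Working session

There is one attempt and no reset: what is moved stays moved. The work goes in short steps, Python scripts to look and compute and a tool call to move; the robot and the scene stay as the last step left them, time stands still between calls to the robot, and variables do not carry over. Pictures are saved under pics/ and viewed, at most 14 in all, crops included, and the job is handed in when it is done.

Besides the shell and the picture viewer there is one more tool, called after "Request:" as a command line: name --argument value ..., lists and objects as JSON in quotes. arm_command: Moves the arm, as the interface text tells. Its arguments: {"type":"object","properties":{"motion":{"type":"array"},"newtons":{"type":"number"}},"required":["motion"]}

```bash
ls; mkdir -p pics
python3 - <<'E'
from plant import ctrl
import cv2, numpy as np
for n in("top","scene"):
    cv2.imwrite(f"pics/{n}0.png",ctrl.get_image(n)[:,:,::-1])
    c=ctrl.calibration(n); print(n,np.round(c["mtx"],1).tolist(),np.round(c["R"],3).tolist(),np.round(c["t"],1).tolist())
s=ctrl.observe();print({k:np.round(v,3).tolist() for k,v in s.items()})
E
```

```text
pics
top [[490.7, 0.0, 310.9], [0.0, 490.7, 190.5], [0.0, 0.0, 1.0]] [[0.008, -1.0, 0.024], [-0.991, -0.011, -0.137], [0.137, -0.023, -0.99]] [-18.3, 540.6, 1279.3]
scene [[400.5, 0.0, 325.4], [0.0, 400.5, 199.7], [0.0, 0.0, 1.0]] [[-0.695, 0.719, 0.0], [0.475, 0.46, -0.75], [-0.54, -0.521, -0.661]] [393.6, -217.6, 1448.2]
{'time_s': 0.1, 'joint_pos': [1.237, 0.3, 1.522, 0.0, 1.321, -0.067], 'joint_velocities': [0.001, 0.0, -0.002, 0.001, -0.0, -0.0], 'effort': [0.003, -54.438, -36.237, 0.0, 0.003, -0.0], 'tcp_pos': [144.912, 530.316, 203.173], 'ee_rot': [-0.418, -3.113, 0.002], 'contact_force': [0.897, -0.259, 0.169], 'moment': [-0.028, -0.047, 0.043], 'gripper_force': 0.0, 'gripper_width': 1.001}
```

View pics/top0.png

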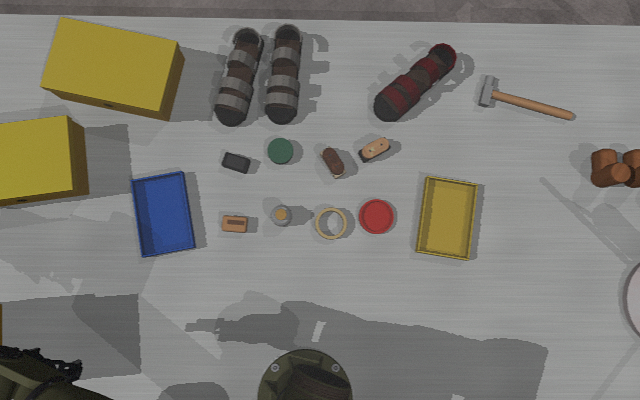

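View pics/scene0.png

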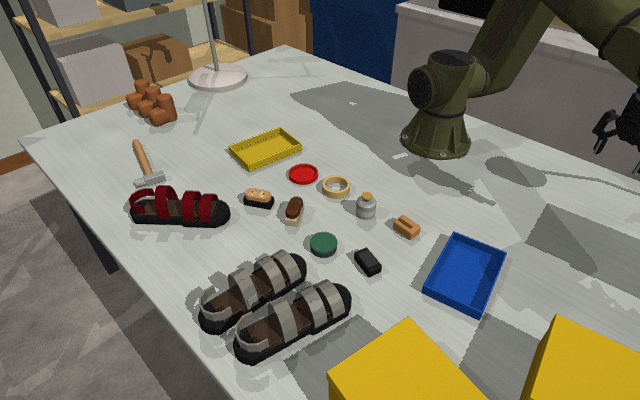

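The top view shows the light brush at (375,150), dark brush (333,161), tin (280,151), charcoal block (236,162), crepe block (235,223), dispenser (281,215), tape (330,223), dish (377,217), blue tray (163,214) and yellow tray (448,218). The scene view shows the same layout, with nothing hidden.

```bash
cat > h.py <<'E'
import numpy as np, cv2
from scipy.optimize import minimize
from scipy.spatial.transform import Rotation as Ro
from plant import ctrl
def proj(X,cam):
    c=ctrl.calibration(cam); p=(np.asarray(X)@np.array(c["R"]).T+np.array(c["t"]))@np.array(c["mtx"]).T
    return p[:,:2]/p[:,2:]
def unproj(uv,z,cam):
    c=ctrl.calibration(cam); R=np.array(c["R"]); d=R.T@np.linalg.solve(np.array(c["mtx"]),[uv[0],uv[1],1]); o=-R.T@np.array(c["t"])
    return o+d*(z-o[2])/d[2]
def rect(l,w,r=0,n=6):
    if r==0: return np.array([[l,w],[-l,w],[-l,-w],[l,-w]])/2
    a=np.linspace(0,np.pi/2,n); pts=[]
    for k,(sx,sy) in enumerate([(1,1),(-1,1),(-1,-1),(1,-1)]):
        t=a+k*np.pi/2; pts.append(np.c_[sx*(l/2-r)+r*np.cos(t),sy*(w/2-r)+r*np.sin(t)])
    return np.vstack(pts)
def prism(*layers): return np.vstack([np.c_[p,np.full(len(p),z)] for p,z in layers])
br=prism((rect(86,34,6),0),(rect(86,34,6),25),(rect(80,38,18.9),25),(rect(80,38,18.9),42))
def blk(l,w,h): return prism((rect(l,w,6),0),(rect(l,w,6),h))
def cyl(d,h): return prism((rect(d,d,d/2-.01),0),(rect(d,d,d/2-.01),h))
tray=prism((rect(210,140),0),(rect(210,140),30))
disp=[cyl(56,52),cyl(30,70)]
M=dict(light_brush=br,dark_brush=br,charcoal_block=blk(72,40,28),crepe_block=blk(66,42,30),dispenser=cyl(56,52),
 yellow_tray=tray,blue_tray=tray,red_dish=cyl(94,14),tape_roll=cyl(86,25),polish_tin=cyl(72,26))
def sil(name,p,cam):
    x,y,th,z=p; X=M[name]@Ro.from_euler('z',th).as_matrix().T+[x,y,z]
    parts=[X]
    if name=="dispenser": a=M[name]; parts.append(cyl(30,70)+[x,y,z])
    m=np.zeros((400*4,640*4),np.uint8)
    for q in parts:
        h=cv2.convexHull(((proj(q,cam)+.5)*4).astype(np.float32)); cv2.fillConvexPoly(m,np.round(h*16).astype(np.int32),1,shift=4)
    return m
def fit(name,cams=("top","scene"),z=0,near=None):
    mk={}
    for c in cams:
        ctrl.get_image(c); r=ctrl.masks_of(name,c)
        if r: 
            g=r[0]["region"].astype(np.uint8); mk[c]=cv2.resize(g,None,fx=4,fy=4,interpolation=cv2.INTER_NEAREST); print("  ",name,c,[round(float(k["conf"]),2) for k in r],[int(v) for v in r[0]["bbox"]])
    out={}
    for cs in [[c] for c in mk]+([list(mk)] if len(mk)>1 else []):
        c=cs[0]; v,u=np.nonzero(mk[c]); x0=unproj((u.mean()/4-.5,v.mean()/4-.5),z+15,c)[:2]
        def cost(p):
            s=0
            for k in cs:
                a=sil(name,(*p[:2],p[2]/30,z),k); b=mk[k]; s+=1-(a&b).sum()/(a|b).sum()
            return s/len(cs)
        best=None
        rnd=M[name].shape[0]==48 and name in("dispenser","red_dish","tape_roll","polish_tin")
        for th in ([0] if rnd else np.arange(0,3.1,np.pi/6)):
            p0=[*x0,30*th]; cc=cost(p0)
            if best is None or cc<best[0]: best=(cc,p0)
        p0=np.array(best[1]); sx=p0+np.array([[0,0,0],[8,0,0],[0,8,0],[0,0,6]])
        r=minimize(cost,p0,method="Nelder-Mead",options=dict(initial_simplex=sx,xatol=.1,fatol=1e-4,maxiter=120))
        out["+".join(cs)]=r; print(name,"+".join(cs),np.round(r.x[:2],1).tolist(),"yaw",round(r.x[2]/30,3),"1-iou",round(r.fun,3))
    return out
E
python3 - <<'E'
from h import *
for n in M: fit(n)
E
```

```text
light_brush top [0.71] [357, 137, 32, 25]
   light_brush scene [0.69] [243, 191, 33, 18]
light_brush top [660.6, -186.2] yaw 2.076 1-iou 0.056
light_brush scene [659.0, -184.8] yaw 2.093 1-iou 0.055
light_brush top+scene [659.8, -185.5] yaw 2.074 1-iou 0.057
   dark_brush top [0.9] [320, 144, 23, 35]
   dark_brush scene [0.61] [283, 194, 21, 30]
dark_brush top [623.4, -70.5] yaw 0.55 1-iou 0.059
dark_brush scene [619.6, -71.1] yaw 0.587 1-iou 0.092
dark_brush top+scene [622.3, -70.5] yaw 0.56 1-iou 0.087
   charcoal_block top [0.28] [128, 171, 66, 85]
   charcoal_block scene [0.82] [353, 248, 25, 29]
charcoal_block top [413.5, 421.8] yaw 0.236 1-iou 0.886
charcoal_block scene [617.8, 193.8] yaw 1.218 1-iou 0.168
charcoal_block top+scene [413.5, 421.8] yaw 0.236 1-iou 0.943
   crepe_block top [0.84] [219, 217, 28, 18]
   crepe_block scene [0.56] [390, 213, 29, 28]
crepe_block top [451.1, 193.9] yaw 1.478 1-iou 0.053
crepe_block scene [449.6, 194.2] yaw 1.528 1-iou 0.088
crepe_block top+scene [450.9, 194.1] yaw 1.505 1-iou 0.075
   dispenser top [0.9] [270, 205, 21, 20]
   dispenser sc
[... 779 characters left out ...]
] [288, 163, 28, 21]
red_dish top [476.6, -190.1] yaw 0.037 1-iou 0.031
red_dish scene [474.1, -188.9] yaw 0.314 1-iou 0.048
red_dish top+scene [475.4, -189.3] yaw 0.155 1-iou 0.055
   tape_roll top [0.58] [314, 209, 29, 26]
   tape_roll scene [0.63, 0.45, 0.31] [323, 174, 29, 25]
tape_roll top [459.2, -64.0] yaw 0.634 1-iou 0.863
tape_roll scene [453.6, -66.3] yaw 0.044 1-iou 0.27
tape_roll top+scene [453.9, -66.3] yaw 0.361 1-iou 0.566
   polish_tin top [0.97, 0.7] [267, 137, 27, 25]
   polish_tin scene [0.58, 0.55] [355, 192, 16, 27]
polish_tin top [653.9, 73.6] yaw 0.24 1-iou 0.068
polish_tin scene [460.9, 59.0] yaw 0.202 1-iou 0.21
polish_tin top+scene [653.9, 73.6] yaw 0.24 1-iou 0.534
```

Run:
```python
from h import *
fit("charcoal_block")
P=dict(light_brush=(660,-185.7,2.075),dark_brush=(622.5,-70.6,.56),charcoal_block=(617.8,193.8,1.25),crepe_block=(451,194,1.49),dispenser=(473.5,67.2,0),yellow_tray=(473.3,-381,-.165),blue_tray=(476.8,386.1,.201),red_dish=(476,-189.7,0),tape_roll=(455,-66,0),polish_tin=(653.9,73.6,0))
for cam,(x0,y0,x1,y1) in dict(top=(120,125,490,265),scene=(220,120,510,320)).items():
    im=np.ascontiguousarray(ctrl.get_image(cam)[:,:,::-1]); k=2 if cam=="top" else 2
    im=cv2.resize(im,None,fx=4,fy=4,interpolation=cv2.INTER_CUBIC)
    for n,p in P.items():
        c,_=cv2.findContours(sil(n,(*p,0),cam),cv2.RETR_EXTERNAL,cv2.CHAIN_APPROX_NONE); cv2.drawContours(im,c,-1,(255,0,255),2)
    im=im[y0*4:y1*4,x0*4:x1*4]; s=800/im.shape[1]; cv2.imwrite(f"pics/{cam}1.png",cv2.resize(im,None,fx=s,fy=s,interpolation=cv2.INTER_AREA))
```

```text
charcoal_block top [0.97] [220, 152, 33, 20]
   charcoal_block scene [0.79] [353, 248, 27, 26]
charcoal_block top [619.4, 193.5] yaw 1.281 1-iou 0.098
charcoal_block scene [616.5, 192.9] yaw 1.219 1-iou 0.152
charcoal_block top+scene [619.3, 194.0] yaw 1.258 1-iou 0.13
```

View pics/top1.png

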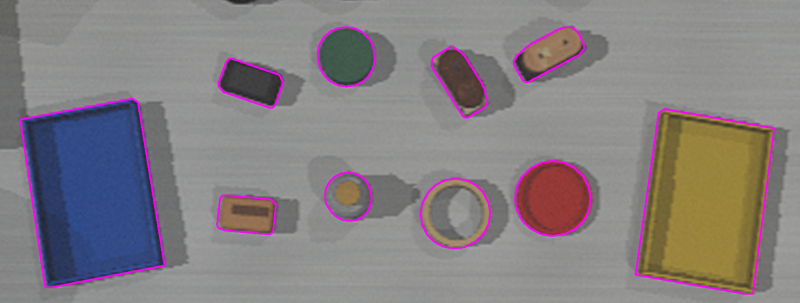

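View pics/scene1.png

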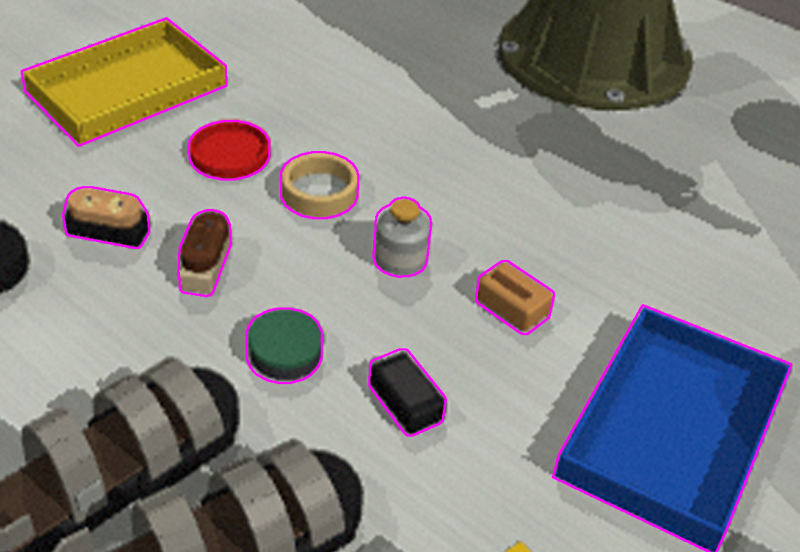

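The model outlines match both pictures, so the poses are good. I'm adding a move calculator next.

```bash
cat > go.py <<'E'
# usage: go.py x y z yaw : total turn (0.1 rad about tool axes), then total shift (units) before / after the turn
import sys; from h import *
x,y,z,yaw=map(float,sys.argv[1:5]); s=ctrl.observe(); R=Ro.from_rotvec(s["ee_rot"]); p=np.array(s["tcp_pos"])
best=None
for k in(-1,0,1,2):
    f=yaw+k*np.pi; T=Ro.from_matrix([[np.cos(f),np.sin(f),0],[np.sin(f),-np.cos(f),0],[0,0,-1]])
    j6=np.pi/2+np.arctan2(y,x)-f; j6=(j6+np.pi)%(2*np.pi)-np.pi
    t=(R.inv()*T).as_rotvec()
    if abs(j6)<2.3 and (best is None or np.linalg.norm(t)<np.linalg.norm(best[1])): best=(T,t,j6)
T,t,j6=best; d=np.array([x,y,z])-p
print("t",round(s["time_s"],2),"pos",np.round(p,1),"F",np.round(s["contact_force"],1),"w",round(s["gripper_width"],3),"gf",round(s["gripper_force"],1),"q",np.round(s["joint_pos"],2))
print("turn",np.round(t/.1,2),"j6 then",round(j6,2)); print("shift before turn",np.round(R.inv().apply(d)/50,2),"after turn",np.round(T.inv().apply(d)/50,2))
E
python3 go.py 660 -185.7 110 2.075
```

```text
t 2.4 pos [145.  530.5 203.7] F [0.2 0.4 0.6] w 0.999 gf 0.0 q [ 1.24  0.3   1.52 -0.    1.32 -0.07]
turn [-0.  0.  8.] j6 then -0.78
shift before turn [-13.71 -11.1    1.87] after turn [-17.52   2.1    1.87]
```

Request:
arm_command --motion '[{"tx":-0.7,"ty":-0.55,"claw":0.4},{"tx":-0.7,"ty":-0.55},{"tx":-0.7,"ty":-0.55},{"tx":-0.7,"ty":-0.55},{"tx":-0.7,"ty":-0.55},{"tx":-0.7,"ty":-0.55},{"tx":-0.7,"ty":-0.55},{"tx":-0.7,"ty":-0.55},{"tx":-0.7,"ty":-0.55},{"tx":-0.7,"ty":-0.55},{"tx":-0.7,"ty":-0.55},{"tx":-0.7,"ty":-0.55}]' --newtons 40

```text
validation failed for argument at $.mo...
```

Request:
arm_command --motion '[{"tx":-0.7,"ty":-0.55},{"tx":-0.7,"ty":-0.55},{"tx":-0.7,"ty":-0.55},{"tx":-0.7,"ty":-0.55},{"az":1,"tz":0.2},{"az":1,"tz":0.2},{"az":1,"tz":0.2},{"az":1,"tz":0.2},{"az":1,"tz":0.2},{"az":1,"tz":0.2},{"az":1,"tz":0.2},{"az":1,"tz":0.2}]'

```text
validation failed for argument at $.mo...
```

```bash
python3 go.py 660 -185.7 10 2.075
```

```text
t 2.4 pos [145.  530.5 203.7] F [0.2 0.4 0.6] w 0.999 gf 0.0 q [ 1.24  0.3   1.52 -0.    1.32 -0.07]
turn [-0.  0.  8.] j6 then -0.78
shift before turn [-13.71 -11.1    3.87] after turn [-17.52   2.1    3.87]
```

Request:
arm_command --motion '[{"tx":-0.7,"ty":-0.55,"tz":0,"ax":0,"ay":0,"az":0,"claw":0.4},{"tx":-0.7,"ty":-0.55,"tz":0,"ax":0,"ay":0,"az":0,"claw":0.4},{"tx":-0.7,"ty":-0.55,"tz":0,"ax":0,"ay":0,"az":0,"claw":0.4},{"tx":-0.7,"ty":-0.55,"tz":0,"ax":0,"ay":0,"az":0,"claw":0.4}]' --newtons 40

```text
time_s: 2.8
tcp_pos: [251.7, 386.0, 203.7]
ee_rot: [0.417, 3.114, 0.0]
contact_force: [1.5, -0.2, -0.5]
gripper_width: 0.701
gripper_force: 0.0
```

Request:
arm_command --motion '[{"tx":-0.7,"ty":-0.55,"tz":0,"ax":0,"ay":0,"az":0,"claw":0.4},{"tx":-0.7,"ty":-0.55,"tz":0,"ax":0,"ay":0,"az":0,"claw":0.4},{"tx":-0.7,"ty":-0.55,"tz":0,"ax":0,"ay":0,"az":0,"claw":0.4},{"tx":-0.7,"ty":-0.55,"tz":0,"ax":0,"ay":0,"az":0,"claw":0.4},{"tx":-0.7,"ty":-0.55,"tz":0,"ax":0,"ay":0,"az":0,"claw":0.4},{"tx":-0.7,"ty":-0.55,"tz":0,"ax":0,"ay":0,"az":0,"claw":0.4},{"tx":-0.7,"ty":-0.55,"tz":0,"ax":0,"ay":0,"az":0,"claw":0.4},{"tx":-0.7,"ty":-0.55,"tz":0,"ax":0,"ay":0,"az":0,"claw":0.4},{"tx":-0.7,"ty":-0.55,"tz":0,"ax":0,"ay":0,"az":0,"claw":0.4},{"tx":-0.7,"ty":-0.55,"tz":0,"ax":0,"ay":0,"az":0,"claw":0.4},{"tx":-0.7,"ty":-0.55,"tz":0,"ax":0,"ay":0,"az":0,"claw":0.4},{"tx":-0.7,"ty":-0.55,"tz":0,"ax":0,"ay":0,"az":0,"claw":0.4}]'

```text
time_s: 4.0
tcp_pos: [570.1, -43.3, 203.7]
ee_rot: [0.418, 3.113, 0.0]
contact_force: [0.5, 1.0, 0.1]
gripper_width: 0.698
gripper_force: 0.0
```

Request:
arm_command --motion '[{"tx":-0.7,"ty":-0.55,"tz":0,"ax":0,"ay":0,"az":0,"claw":0.4},{"tx":-0.7,"ty":-0.55,"tz":0,"ax":0,"ay":0,"az":0,"claw":0.4},{"tx":-0.7,"ty":-0.55,"tz":0,"ax":0,"ay":0,"az":0,"claw":0.4},{"tx":0,"ty":0,"tz":0.2,"ax":0,"ay":0,"az":1,"claw":0.4},{"tx":0,"ty":0,"tz":0.2,"ax":0,"ay":0,"az":1,"claw":0.4},{"tx":0,"ty":0,"tz":0.2,"ax":0,"ay":0,"az":1,"claw":0.4},{"tx":0,"ty":0,"tz":0.2,"ax":0,"ay":0,"az":1,"claw":0.4},{"tx":0,"ty":0,"tz":0.2,"ax":0,"ay":0,"az":1,"claw":0.4},{"tx":0,"ty":0,"tz":0.2,"ax":0,"ay":0,"az":1,"claw":0.4},{"tx":0,"ty":0,"tz":0.2,"ax":0,"ay":0,"az":1,"claw":0.4},{"tx":0,"ty":0,"tz":0.2,"ax":0,"ay":0,"az":1,"claw":0.4}]'

```text
time_s: 5.1
tcp_pos: [648.7, -148.8, 123.2]
ee_rot: [-1.603, -2.702, 0.0]
contact_force: [-0.7, -0.4, -0.5]
gripper_width: 0.702
gripper_force: 0.0
```

```bash
python3 go.py 660 -185.7 10 2.075
```

```text
t 5.1 pos [ 648.7 -148.8  123.2] F [-0.7 -0.4 -0.5] w 0.702 gf 0.0 q [-0.28  0.63  1.24 -0.    1.28 -0.78]
turn [-0.   -0.   -0.04] j6 then -0.78
shift before turn [-0.76 -0.15  2.26] after turn [-0.76 -0.16  2.26]
```

Request:
arm_command --motion '[{"tx":-0.76,"ty":-0.15,"tz":0,"ax":0,"ay":0,"az":0,"claw":0.4},{"tx":0,"ty":0,"tz":0.5,"ax":0,"ay":0,"az":0,"claw":0.4},{"tx":0,"ty":0,"tz":0.5,"ax":0,"ay":0,"az":0,"claw":0.4},{"tx":0,"ty":0,"tz":0.5,"ax":0,"ay":0,"az":0,"claw":0.4},{"tx":0,"ty":0,"tz":0.4,"ax":0,"ay":0,"az":0,"claw":0.4},{"tx":0,"ty":0,"tz":0.36,"ax":0,"ay":0,"az":0,"claw":0.4},{"tx":0,"ty":0,"tz":0,"ax":0,"ay":0,"az":0,"claw":0.4}]'

```text
time_s: 5.8
tcp_pos: [659.2, -185.3, 7.9]
ee_rot: [-1.595, -2.702, 0.001]
contact_force: [-0.2, 1.0, -0.3]
gripper_width: 0.7
gripper_force: 0.0
```

Request:
arm_command --motion '[{"tx":0,"ty":0,"tz":0,"ax":0,"ay":0,"az":0,"claw":-1},{"tx":0,"ty":0,"tz":0,"ax":0,"ay":0,"az":0,"claw":-1},{"tx":0,"ty":0,"tz":0,"ax":0,"ay":0,"az":0,"claw":-1},{"tx":0,"ty":0,"tz":0,"ax":0,"ay":0,"az":0,"claw":-1},{"tx":0,"ty":0,"tz":0,"ax":0,"ay":0,"az":0,"claw":-1},{"tx":0,"ty":0,"tz":-0.4,"ax":0,"ay":0,"az":0,"claw":-1},{"tx":0,"ty":0,"tz":-0.6,"ax":0,"ay":0,"az":0,"claw":-1},{"tx":0,"ty":0,"tz":-0.6,"ax":0,"ay":0,"az":0,"claw":-1},{"tx":0,"ty":0,"tz":-0.4,"ax":0,"ay":0,"az":0,"claw":-1}]'

```text
time_s: 6.7
tcp_pos: [661.1, -185.8, 113.6]
ee_rot: [1.596, 2.703, 0.001]
contact_force: [1.0, -0.3, -1.1]
gripper_width: 0.409
gripper_force: 40.0
```

```bash
python3 -c "
import numpy as np
for n,x,y,t in (('Y',473.3,-381,-.165),('B',476.8,386.1,.201)):
    for d in (50,-50): print(n,d,np.round([x+d*np.cos(t),y+d*np.sin(t)],1))"
python3 go.py 522.6 -389.2 110 -0.165
```

```text
Y 50 [ 522.6 -389.2]
Y -50 [ 424.  -372.8]
B 50 [525.8 396.1]
B -50 [427.8 376.1]
t 6.7 pos [ 661.1 -185.8  113.6] F [ 1.  -0.3 -1.1] w 0.409 gf 40.0 q [-0.33  0.68  1.17  0.    1.28 -0.83]
turn [ 0.01  0.03 -9.02] j6 then -2.05
shift before turn [-2.22 -4.39  0.07] after turn [ 2.06 -4.47  0.07]
```

Request:
arm_command --motion '[{"tx":0,"ty":0,"tz":0,"ax":0,"ay":0,"az":-1,"claw":-1},{"tx":0,"ty":0,"tz":0,"ax":0,"ay":0,"az":-1,"claw":-1},{"tx":0,"ty":0,"tz":0,"ax":0,"ay":0,"az":-1,"claw":-1},{"tx":0,"ty":0,"tz":0,"ax":0,"ay":0,"az":-1,"claw":-1},{"tx":0,"ty":0,"tz":0,"ax":0,"ay":0,"az":-1,"claw":-1},{"tx":0,"ty":0,"tz":0,"ax":0,"ay":0,"az":-1,"claw":-1},{"tx":0,"ty":0,"tz":0,"ax":0,"ay":0,"az":-1,"claw":-1},{"tx":0,"ty":0,"tz":0,"ax":0,"ay":0,"az":-1,"claw":-1},{"tx":0,"ty":0,"tz":0,"ax":0,"ay":0,"az":-1,"claw":-1}]'

```text
time_s: 7.6
tcp_pos: [660.6, -185.7, 111.0]
ee_rot: [0.255, 3.131, -0.0]
contact_force: [-0.9, 0.1, -1.0]
gripper_width: 0.406
gripper_force: 39.9
```

Request:
arm_command --motion '[{"tx":0.26,"ty":-0.56,"tz":0,"ax":0,"ay":0,"az":0,"claw":-1},{"tx":0.26,"ty":-0.56,"tz":0,"ax":0,"ay":0,"az":0,"claw":-1},{"tx":0.26,"ty":-0.56,"tz":0,"ax":0,"ay":0,"az":0,"claw":-1},{"tx":0.26,"ty":-0.56,"tz":0,"ax":0,"ay":0,"az":0,"claw":-1},{"tx":0.26,"ty":-0.56,"tz":0,"ax":0,"ay":0,"az":0,"claw":-1},{"tx":0.26,"ty":-0.56,"tz":0,"ax":0,"ay":0,"az":0,"claw":-1},{"tx":0.26,"ty":-0.56,"tz":0,"ax":0,"ay":0,"az":0,"claw":-1},{"tx":0.26,"ty":-0.56,"tz":0,"ax":0,"ay":0,"az":0,"claw":-1},{"tx":0,"ty":0,"tz":0,"ax":0,"ay":0,"az":0,"claw":-1}]'

```text
time_s: 8.5
tcp_pos: [518.8, -392.2, 111.1]
ee_rot: [0.267, 3.13, -0.001]
contact_force: [-0.3, 0.2, -0.3]
gripper_width: 0.412
gripper_force: 40.0
```

```bash
python3 go.py 522.6 -389.2 16 -0.165
python3 - <<'E'
from h import *
for c in("top","scene"):
    p=proj([[522,-389,100]],c)[0].astype(int); im=ctrl.get_image(c)[:,:,::-1]; x,y=p; cv2.imwrite(f"pics/{c}2.png",cv2.resize(im[max(0,y-70):y+70,max(x-90,0):x+90],None,fx=3,fy=3)); print(p)
E
```

```text
t 8.5 pos [ 518.8 -392.2  111.1] F [-0.3  0.2 -0.3] w 0.412 gf 40.0 q [-0.7   0.6   1.31 -0.    1.23 -2.1 ]
turn [-0.01  0.   -0.05] j6 then -2.05
shift before turn [-0.06  0.07  1.9 ] after turn [-0.07  0.07  1.9 ]
[457 195]
[248 131]
```

View pics/scene2.png

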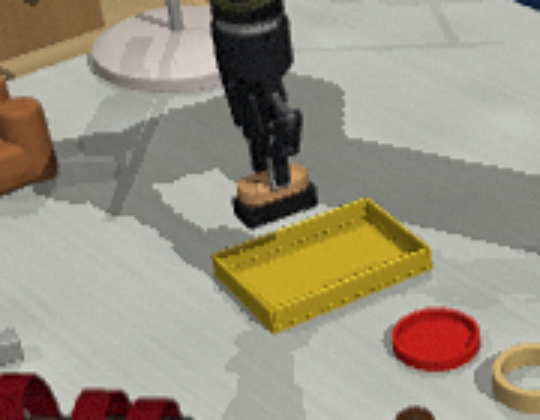

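The picture shows the brush held level at crop pixel (275,195), in line with the tray. I'll lower it and let go.

Request:
arm_command --motion '[{"tx":-0.06,"ty":0.07,"tz":0.5,"ax":0,"ay":0,"az":0,"claw":-1},{"tx":0,"ty":0,"tz":0.5,"ax":0,"ay":0,"az":0,"claw":-1},{"tx":0,"ty":0,"tz":0.4,"ax":0,"ay":0,"az":0,"claw":-1},{"tx":0,"ty":0,"tz":0.3,"ax":0,"ay":0,"az":0,"claw":-1},{"tx":0,"ty":0,"tz":0.18,"ax":0,"ay":0,"az":0,"claw":-1},{"tx":0,"ty":0,"tz":0,"ax":0,"ay":0,"az":0,"claw":-1},{"tx":0,"ty":0,"tz":0,"ax":0,"ay":0,"az":0,"claw":-1}]'

```text
time_s: 9.3
tcp_pos: [524.8, -386.3, 17.2]
ee_rot: [0.261, 3.13, -0.001]
contact_force: [0.3, 0.2, -1.2]
gripper_width: 0.407
gripper_force: 59.1
```

Request:
arm_command --motion '[{"tx":0,"ty":0,"tz":0,"ax":0,"ay":0,"az":0,"claw":0.4},{"tx":0,"ty":0,"tz":0,"ax":0,"ay":0,"az":0,"claw":0.4},{"tx":0,"ty":0,"tz":0,"ax":0,"ay":0,"az":0,"claw":0.4},{"tx":0,"ty":0,"tz":-0.4,"ax":0,"ay":0,"az":0,"claw":0.4},{"tx":0,"ty":0,"tz":-0.7,"ax":0,"ay":0,"az":0,"claw":0.4},{"tx":0,"ty":0,"tz":-0.7,"ax":0,"ay":0,"az":0,"claw":0.4},{"tx":0,"ty":0,"tz":-0.2,"ax":0,"ay":0,"az":0,"claw":0.4},{"tx":0,"ty":0,"tz":0,"ax":0,"ay":0,"az":0,"claw":0.4}]'

```text
time_s: 10.1
tcp_pos: [524.9, -386.8, 118.5]
ee_rot: [0.261, 3.128, -0.003]
contact_force: [1.1, -0.1, -0.6]
gripper_width: 0.703
gripper_force: 0.0
```

```bash
python3 go.py 622.5 -70.6 110 0.56
```

```text
t 10.1 pos [ 524.9 -386.8  118.5] F [ 1.1 -0.1 -0.6] w 0.703 gf 0.0 q [-0.69  0.6   1.3   0.    1.24 -2.1 ]
turn [-0.03  0.02 -7.27] j6 then -2.24
shift before turn [-0.88  6.56  0.16] after turn [-5.01  4.32  0.17]
```

Request:
arm_command --motion '[{"tx":-0.07,"ty":0.55,"tz":0,"ax":0,"ay":0,"az":0,"claw":0.4},{"tx":-0.07,"ty":0.55,"tz":0,"ax":0,"ay":0,"az":0,"claw":0.4},{"tx":-0.07,"ty":0.55,"tz":0,"ax":0,"ay":0,"az":0,"claw":0.4},{"tx":-0.07,"ty":0.55,"tz":0,"ax":0,"ay":0,"az":0,"claw":0.4},{"tx":-0.07,"ty":0.55,"tz":0,"ax":0,"ay":0,"az":0,"claw":0.4},{"tx":-0.07,"ty":0.55,"tz":0,"ax":0,"ay":0,"az":0,"claw":0.4},{"tx":-0.07,"ty":0.55,"tz":0,"ax":0,"ay":0,"az":0,"claw":0.4},{"tx":-0.07,"ty":0.55,"tz":0,"ax":0,"ay":0,"az":0,"claw":0.4},{"tx":-0.07,"ty":0.55,"tz":0,"ax":0,"ay":0,"az":0,"claw":0.4},{"tx":-0.07,"ty":0.55,"tz":0,"ax":0,"ay":0,"az":0,"claw":0.4},{"tx":-0.07,"ty":0.55,"tz":0,"ax":0,"ay":0,"az":0,"claw":0.4},{"tx":-0.07,"ty":0.55,"tz":0,"ax":0,"ay":0,"az":0,"claw":0.4}]'

```text
time_s: 11.3
tcp_pos: [620.0, -66.7, 114.7]
ee_rot: [-0.262, -3.128, -0.0]
contact_force: [1.3, 0.4, 0.0]
gripper_width: 0.7
gripper_force: 0.0
```

Request:
arm_command --motion '[{"tx":0,"ty":0,"tz":0.1,"ax":0,"ay":0,"az":-1,"claw":0.4},{"tx":0,"ty":0,"tz":0.1,"ax":0,"ay":0,"az":-1,"claw":0.4},{"tx":0,"ty":0,"tz":0.1,"ax":0,"ay":0,"az":-1,"claw":0.4},{"tx":0,"ty":0,"tz":0.1,"ax":0,"ay":0,"az":-1,"claw":0.4},{"tx":0,"ty":0,"tz":0.1,"ax":0,"ay":0,"az":-1,"claw":0.4},{"tx":0,"ty":0,"tz":0.1,"ax":0,"ay":0,"az":-1,"claw":0.4},{"tx":0,"ty":0,"tz":0,"ax":0,"ay":0,"az":-1,"claw":0.4},{"tx":0,"ty":0,"tz":0,"ax":0,"ay":0,"az":-0.27,"claw":0.4},{"tx":0,"ty":0,"tz":0,"ax":0,"ay":0,"az":0,"claw":0.4}]'

```text
time_s: 12.2
tcp_pos: [620.1, -67.9, 85.6]
ee_rot: [0.866, -3.018, -0.001]
contact_force: [-0.4, 0.6, -0.1]
gripper_width: 0.698
gripper_force: 0.0
```

```bash
python3 go.py 622.5 -70.6 11 0.56
```

```text
t 12.2 pos [620.1 -67.9  85.6] F [-0.4  0.6 -0.1] w 0.698 gf 0.0 q [-0.17  0.58  1.41 -0.    1.15 -2.3 ]
turn [ 0.01 -0.01 -0.01] j6 then -2.24
shift before turn [-0.01 -0.07  1.49] after turn [-0.01 -0.07  1.49]
```

Request:
arm_command --motion '[{"tx":-0.01,"ty":-0.07,"tz":0.4,"ax":0,"ay":0,"az":0,"claw":0.4},{"tx":0,"ty":0,"tz":0.5,"ax":0,"ay":0,"az":0,"claw":0.4},{"tx":0,"ty":0,"tz":0.4,"ax":0,"ay":0,"az":0,"claw":0.4},{"tx":0,"ty":0,"tz":0.19,"ax":0,"ay":0,"az":0,"claw":0.4},{"tx":0,"ty":0,"tz":0,"ax":0,"ay":0,"az":0,"claw":0.4},{"tx":0,"ty":0,"tz":0,"ax":0,"ay":0,"az":0,"claw":-1},{"tx":0,"ty":0,"tz":0,"ax":0,"ay":0,"az":0,"claw":-1},{"tx":0,"ty":0,"tz":0,"ax":0,"ay":0,"az":0,"claw":-1},{"tx":0,"ty":0,"tz":0,"ax":0,"ay":0,"az":0,"claw":-1},{"tx":0,"ty":0,"tz":0,"ax":0,"ay":0,"az":0,"claw":-1}]'

```text
time_s: 13.2
tcp_pos: [623.6, -68.6, 20.7]
ee_rot: [-0.869, 3.016, 0.001]
contact_force: [-43.1, 14.4, 79.2]
gripper_width: 0.002
gripper_force: 39.7
```

Request:
arm_command --motion '[{"tx":0,"ty":0,"tz":-0.4,"ax":0,"ay":0,"az":0,"claw":-1},{"tx":0,"ty":0,"tz":-0.6,"ax":0,"ay":0,"az":0,"claw":-1},{"tx":0,"ty":0,"tz":-0.6,"ax":0,"ay":0,"az":0,"claw":-1},{"tx":0,"ty":0,"tz":-0.6,"ax":0,"ay":0,"az":0,"claw":-1},{"tx":0,"ty":0,"tz":0,"ax":0,"ay":0,"az":0,"claw":-1},{"tx":0,"ty":0,"tz":0,"ax":0,"ay":0,"az":0,"claw":-1}]'

```text
time_s: 13.8
tcp_pos: [623.1, -70.7, 123.3]
ee_rot: [-0.868, 3.017, -0.002]
contact_force: [-0.8, -0.6, -0.7]
gripper_width: -0.0
gripper_force: 0.0
```

```bash
python3 go.py 424 -372.8 110 -0.165
```

```text
t 13.8 pos [623.1 -70.7 123.3] F [-0.8 -0.6 -0.7] w -0.0 gf 0.0 q [-0.17  0.54  1.38 -0.    1.22 -2.3 ]
turn [-0.01  0.02  7.25] j6 then -2.13
shift before turn [ 6.58 -3.    0.26] after turn [ 2.94 -6.61  0.27]
```

Run:
```python
from h import *
im=ctrl.get_image("scene")[:,:,::-1]; cv2.imwrite("pics/scene3.png",cv2.resize(im[110:290,200:460],None,fx=3,fy=3,interpolation=cv2.INTER_CUBIC))
```

```text
(no output)
```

View pics/scene3.png

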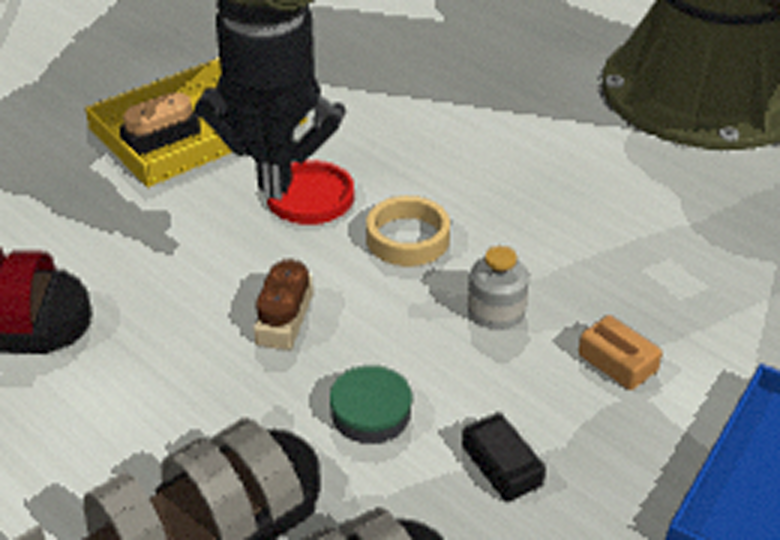

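The gripper shut without holding anything. The dark brush is still upright near crop pixel (285,305), so I'll measure it again.

Run:
```python
from h import *
fit("dark_brush")
fit("light_brush",z=5)
fit("polish_tin",("top",))
im=ctrl.get_image("top")[:,:,::-1]; cv2.imwrite("pics/top3.png",cv2.resize(im[130:270,210:490],None,fx=2.8,fy=2.8,interpolation=cv2.INTER_CUBIC))
```

```text
dark_brush scene [0.94, 0.47] [283, 195, 23, 31]
dark_brush scene [621.2, -70.5] yaw 0.566 1-iou 0.058
   light_brush top [0.62, 0.52] [438, 185, 18, 29]
   light_brush scene [0.76, 0.15] [239, 141, 25, 20]
light_brush top [522.2, -384.3] yaw -0.202 1-iou 0.113
light_brush scene [518.8, -386.0] yaw -0.151 1-iou 0.125
light_brush top+scene [521.1, -384.1] yaw -0.182 1-iou 0.123
   polish_tin top [0.96] [268, 140, 25, 24]
polish_tin top [653.7, 75.3] yaw 0.167 1-iou 0.075
```

View pics/top3.png

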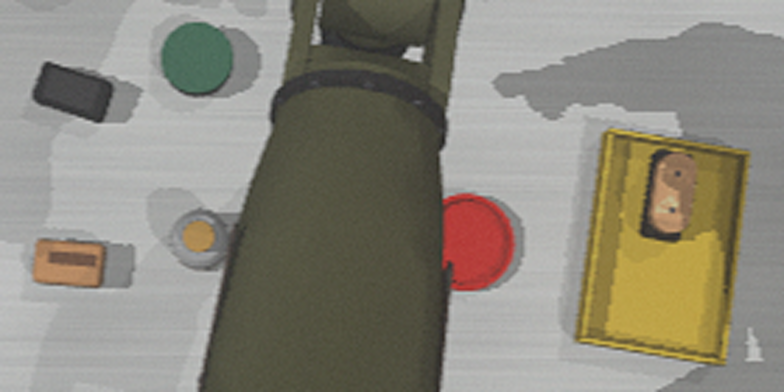

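Run:
```python
from h import *
s=ctrl.observe(); print(s["tcp_pos"],Ro.from_rotvec(s["ee_rot"]).as_matrix().round(3).tolist())
for dz in(0,19,73): print(dz,proj([np.array(s["tcp_pos"])+[0,0,dz]],"scene").round(1))
im=ctrl.get_image("scene")[:,:,::-1]; cv2.imwrite("pics/scene4.png",cv2.resize(im[130:230,240:370],None,fx=6,fy=6,interpolation=cv2.INTER_CUBIC))
```

```text
[622.75302653 -70.63073691 122.06528935] [[-0.847, -0.531, -0.0], [-0.531, 0.847, 0.0], [0.0, 0.0, -1.0]]
0 [[291.7 182.5]]
19 [[291.3 176.9]]
73 [[290.1 160.2]]
```

View pics/scene4.png

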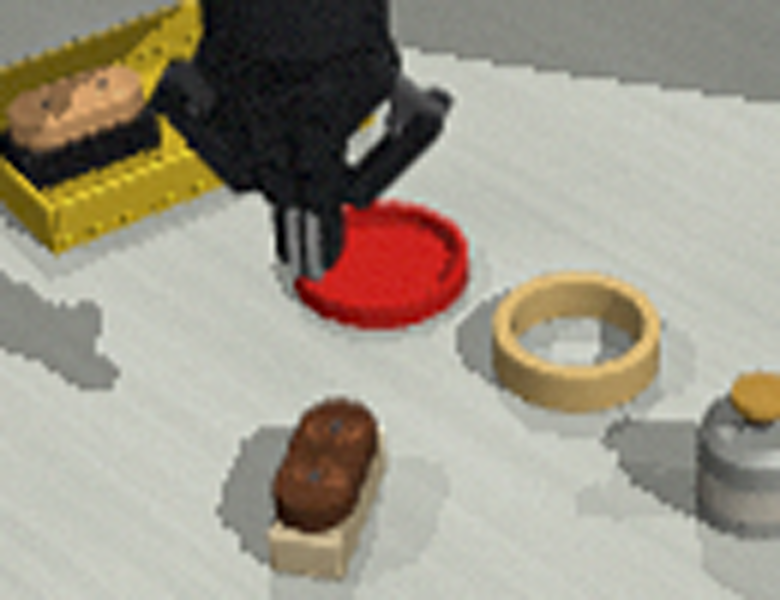

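The brush hasn't moved. The shut fingertips show at about pixel (291,176), while the reported TCP projects to (292,182). The tips are therefore about 20 mm higher than reported. That agrees with the contact, where the shut fingers rested on the 42 mm brush top at a reported z of 21. I'll grasp lower.

Request:
arm_command --motion '[{"tx":0,"ty":0,"tz":0,"ax":0,"ay":0,"az":0,"claw":0.4},{"tx":0,"ty":0,"tz":0,"ax":0,"ay":0,"az":0,"claw":0.4},{"tx":0,"ty":0,"tz":0.4,"ax":0,"ay":0,"az":0,"claw":0.4},{"tx":0,"ty":0,"tz":0.5,"ax":0,"ay":0,"az":0,"claw":0.4},{"tx":0,"ty":0,"tz":0.5,"ax":0,"ay":0,"az":0,"claw":0.4},{"tx":0,"ty":0,"tz":0.5,"ax":0,"ay":0,"az":0,"claw":0.4},{"tx":0,"ty":0,"tz":0.3,"ax":0,"ay":0,"az":0,"claw":0.4},{"tx":0,"ty":0,"tz":0.2,"ax":0,"ay":0,"az":0,"claw":0.4},{"tx":0,"ty":0,"tz":0.15,"ax":0,"ay":0,"az":0,"claw":0.4},{"tx":0,"ty":0,"tz":0,"ax":0,"ay":0,"az":0,"claw":0.4},{"tx":0,"ty":0,"tz":0,"ax":0,"ay":0,"az":0,"claw":0.4}]'

```text
time_s: 15.55
tcp_pos: [623.3, -70.7, -4.5]
ee_rot: [-0.868, 3.018, -0.001]
contact_force: [0.1, -1.2, 0.0]
gripper_width: 0.701
gripper_force: 0.0
```

```bash
python3 go.py 622.3 -70.5 -6 0.56
python3 - <<'E'
from h import *
im=ctrl.get_image("scene")[:,:,::-1]; cv2.imwrite("pics/scene5.png",cv2.resize(im[150:250,230:360],None,fx=6,fy=6,interpolation=cv2.INTER_CUBIC))
E
```

```text
t 15.55 pos [623.3 -70.7  -4.5] F [ 0.1 -1.2  0. ] w 0.701 gf 0.0 q [-0.17  0.7   1.45 -0.    0.99 -2.3 ]
turn [-0.01  0.01  0.  ] j6 then -2.24
shift before turn [0.01 0.01 0.03] after turn [0.01 0.01 0.03]
```

View pics/scene5.png

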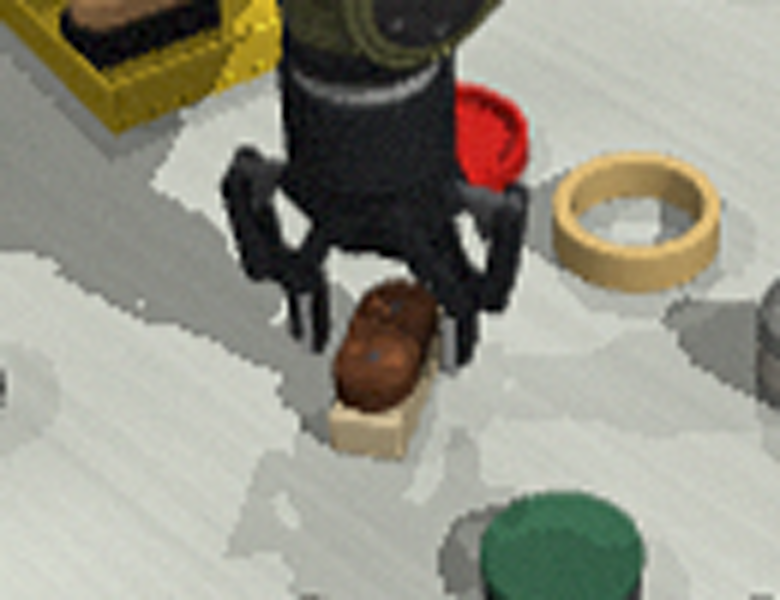

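The open fingers straddle the brush with tips at crop (315,350) and (455,365), about 20 mm above the bench. I'll close and lift.

Request:
arm_command --motion '[{"tx":0,"ty":0,"tz":0,"ax":0,"ay":0,"az":0,"claw":-1},{"tx":0,"ty":0,"tz":0,"ax":0,"ay":0,"az":0,"claw":-1},{"tx":0,"ty":0,"tz":0,"ax":0,"ay":0,"az":0,"claw":-1},{"tx":0,"ty":0,"tz":0,"ax":0,"ay":0,"az":0,"claw":-1},{"tx":0,"ty":0,"tz":0,"ax":0,"ay":0,"az":0,"claw":-1},{"tx":0,"ty":0,"tz":-0.4,"ax":0,"ay":0,"az":0,"claw":-1},{"tx":0,"ty":0,"tz":-0.6,"ax":0,"ay":0,"az":0,"claw":-1},{"tx":0,"ty":0,"tz":-0.6,"ax":0,"ay":0,"az":0,"claw":-1},{"tx":0,"ty":0,"tz":-0.4,"ax":0,"ay":0,"az":0,"claw":-1},{"tx":0,"ty":0,"tz":0,"ax":0,"ay":0,"az":0,"claw":-1}]'

```text
time_s: 16.6
tcp_pos: [624.1, -70.9, 97.7]
ee_rot: [-0.867, 3.015, -0.003]
contact_force: [-0.1, -0.3, -1.9]
gripper_width: 0.435
gripper_force: 40.6
```

```bash
python3 go.py 424 -372.8 95 -0.165
```

```text
t 16.6 pos [624.1 -70.9  97.7] F [-0.1 -0.3 -1.9] w 0.435 gf 40.6 q [-0.17  0.57  1.4  -0.    1.17 -2.3 ]
turn [-0.02  0.05  7.25] j6 then -2.13
shift before turn [ 6.6  -2.99  0.04] after turn [ 2.96 -6.61  0.05]
```

Request:
arm_command --motion '[{"tx":0,"ty":0,"tz":0,"ax":0,"ay":0,"az":1,"claw":-1},{"tx":0,"ty":0,"tz":0,"ax":0,"ay":0,"az":1,"claw":-1},{"tx":0,"ty":0,"tz":0,"ax":0,"ay":0,"az":1,"claw":-1},{"tx":0,"ty":0,"tz":0,"ax":0,"ay":0,"az":1,"claw":-1},{"tx":0,"ty":0,"tz":0,"ax":0,"ay":0,"az":1,"claw":-1},{"tx":0,"ty":0,"tz":0,"ax":0,"ay":0,"az":1,"claw":-1},{"tx":0,"ty":0,"tz":0,"ax":0,"ay":0,"az":1,"claw":-1},{"tx":0,"ty":0,"tz":0,"ax":0,"ay":0,"az":0.25,"claw":-1}]'

```text
time_s: 17.4
tcp_pos: [622.2, -70.5, 93.2]
ee_rot: [-0.262, -3.129, -0.0]
contact_force: [0.0, -0.1, -0.7]
gripper_width: 0.435
gripper_force: 40.5
```

Request:
arm_command --motion '[{"tx":0.25,"ty":-0.55,"tz":0,"ax":0,"ay":0,"az":0,"claw":-1},{"tx":0.25,"ty":-0.55,"tz":0,"ax":0,"ay":0,"az":0,"claw":-1},{"tx":0.25,"ty":-0.55,"tz":0,"ax":0,"ay":0,"az":0,"claw":-1},{"tx":0.25,"ty":-0.55,"tz":0,"ax":0,"ay":0,"az":0,"claw":-1},{"tx":0.25,"ty":-0.55,"tz":0,"ax":0,"ay":0,"az":0,"claw":-1},{"tx":0.25,"ty":-0.55,"tz":0,"ax":0,"ay":0,"az":0,"claw":-1},{"tx":0.25,"ty":-0.55,"tz":0,"ax":0,"ay":0,"az":0,"claw":-1},{"tx":0.25,"ty":-0.55,"tz":0,"ax":0,"ay":0,"az":0,"claw":-1},{"tx":0.25,"ty":-0.55,"tz":0,"ax":0,"ay":0,"az":0,"claw":-1},{"tx":0.25,"ty":-0.55,"tz":0,"ax":0,"ay":0,"az":0,"claw":-1},{"tx":0.25,"ty":-0.55,"tz":0,"ax":0,"ay":0,"az":0,"claw":-1},{"tx":0.2,"ty":-0.55,"tz":0,"ax":0,"ay":0,"az":0,"claw":-1}]'

```text
time_s: 18.6
tcp_pos: [422.0, -372.7, 93.9]
ee_rot: [-0.255, -3.13, -0.001]
contact_force: [0.3, -0.1, -1.5]
gripper_width: 0.439
gripper_force: 40.5
```

Request:
arm_command --motion '[{"tx":0,"ty":0,"tz":0,"ax":0,"ay":0,"az":0,"claw":-1}]'

```text
time_s: 18.7
tcp_pos: [421.3, -374.1, 93.9]
ee_rot: [-0.26, -3.13, -0.0]
contact_force: [0.5, 1.0, -0.8]
gripper_width: 0.44
gripper_force: 40.6
```

```bash
python3 go.py 424 -372.8 1 -0.165
```

```text
t 18.7 pos [ 421.3 -374.1   93.9] F [ 0.5  1.  -0.8] w 0.44 gf 40.6 q [-0.79  0.44  1.6  -0.    1.1  -2.2 ]
turn [ 0.   -0.01 -0.01] j6 then -2.13
shift before turn [-0.05  0.03  1.86] after turn [-0.05  0.04  1.86]
```

Request:
arm_command --motion '[{"tx":-0.05,"ty":0.03,"tz":0.5,"ax":0,"ay":0,"az":0,"claw":-1},{"tx":0,"ty":0,"tz":0.5,"ax":0,"ay":0,"az":0,"claw":-1},{"tx":0,"ty":0,"tz":0.4,"ax":0,"ay":0,"az":0,"claw":-1},{"tx":0,"ty":0,"tz":0.3,"ax":0,"ay":0,"az":0,"claw":-1},{"tx":0,"ty":0,"tz":0.17,"ax":0,"ay":0,"az":0,"claw":-1},{"tx":0,"ty":0,"tz":0,"ax":0,"ay":0,"az":0,"claw":-1},{"tx":0,"ty":0,"tz":0,"ax":0,"ay":0,"az":0,"claw":-1}]'

```text
time_s: 19.4
tcp_pos: [426.2, -370.9, 1.4]
ee_rot: [0.257, 3.131, -0.001]
contact_force: [0.1, 0.9, -1.4]
gripper_width: 0.435
gripper_force: 41.5
```

Request:
arm_command --motion '[{"tx":0,"ty":0,"tz":0,"ax":0,"ay":0,"az":0,"claw":0.4},{"tx":0,"ty":0,"tz":0,"ax":0,"ay":0,"az":0,"claw":0.4},{"tx":0,"ty":0,"tz":0,"ax":0,"ay":0,"az":0,"claw":0.4},{"tx":0,"ty":0,"tz":-0.4,"ax":0,"ay":0,"az":0,"claw":0.4},{"tx":0,"ty":0,"tz":-0.7,"ax":0,"ay":0,"az":0,"claw":0.4},{"tx":0,"ty":0,"tz":-0.7,"ax":0,"ay":0,"az":0,"claw":0.4},{"tx":0,"ty":0,"tz":-0.4,"ax":0,"ay":0,"az":0,"claw":0.4},{"tx":0,"ty":0,"tz":0,"ax":0,"ay":0,"az":0,"claw":0.4}]'

```text
time_s: 20.2
tcp_pos: [426.9, -371.9, 114.3]
ee_rot: [0.258, 3.127, -0.005]
contact_force: [-0.5, 0.4, -0.8]
gripper_width: 0.695
gripper_force: 0.0
```

```bash
python3 go.py 619 193.7 95 1.265
```

```text
t 20.2 pos [ 426.9 -371.9  114.3] F [-0.5  0.4 -0.8] w 0.695 gf 0.0 q [-0.78  0.42  1.58  0.    1.14 -2.19]
turn [1.000e-02 6.000e-02 1.712e+01] j6 then 0.61
shift before turn [-1.93 11.79  0.36] after turn [11.94  0.26  0.39]
```

Request:
arm_command --motion '[{"tx":-0.15,"ty":0.9,"tz":0,"ax":0,"ay":0,"az":0,"claw":0.4},{"tx":-0.15,"ty":0.9,"tz":0,"ax":0,"ay":0,"az":0,"claw":0.4},{"tx":-0.15,"ty":0.9,"tz":0,"ax":0,"ay":0,"az":0,"claw":0.4},{"tx":-0.15,"ty":0.9,"tz":0,"ax":0,"ay":0,"az":0,"claw":0.4},{"tx":-0.15,"ty":0.9,"tz":0,"ax":0,"ay":0,"az":0,"claw":0.4},{"tx":-0.15,"ty":0.9,"tz":0,"ax":0,"ay":0,"az":0,"claw":0.4},{"tx":-0.15,"ty":0.9,"tz":0,"ax":0,"ay":0,"az":0,"claw":0.4},{"tx":-0.15,"ty":0.9,"tz":0,"ax":0,"ay":0,"az":0,"claw":0.4},{"tx":-0.15,"ty":0.9,"tz":0,"ax":0,"ay":0,"az":0,"claw":0.4},{"tx":-0.15,"ty":0.9,"tz":0,"ax":0,"ay":0,"az":0,"claw":0.4},{"tx":-0.15,"ty":0.9,"tz":0,"ax":0,"ay":0,"az":0,"claw":0.4},{"tx":-0.15,"ty":0.9,"tz":0,"ax":0,"ay":0,"az":0,"claw":0.4}]'

```text
time_s: 21.4
tcp_pos: [603.1, 148.9, 109.9]
ee_rot: [-0.258, -3.13, 0.001]
contact_force: [0.2, -0.6, 0.5]
gripper_width: 0.7
gripper_force: 0.0
```

Request:
arm_command --motion '[{"tx":0,"ty":0,"tz":0,"ax":0,"ay":0,"az":1,"claw":0.4},{"tx":0,"ty":0,"tz":0,"ax":0,"ay":0,"az":1,"claw":0.4},{"tx":0,"ty":0,"tz":0,"ax":0,"ay":0,"az":1,"claw":0.4},{"tx":0,"ty":0,"tz":0,"ax":0,"ay":0,"az":1,"claw":0.4},{"tx":0,"ty":0,"tz":0,"ax":0,"ay":0,"az":1,"claw":0.4},{"tx":0,"ty":0,"tz":0,"ax":0,"ay":0,"az":1,"claw":0.4},{"tx":0,"ty":0,"tz":0,"ax":0,"ay":0,"az":1,"claw":0.4},{"tx":0,"ty":0,"tz":0,"ax":0,"ay":0,"az":1,"claw":0.4},{"tx":0,"ty":0,"tz":0,"ax":0,"ay":0,"az":1,"claw":0.4},{"tx":0,"ty":0,"tz":0,"ax":0,"ay":0,"az":1,"claw":0.4},{"tx":0,"ty":0,"tz":0,"ax":0,"ay":0,"az":1,"claw":0.4},{"tx":0,"ty":0,"tz":0,"ax":0,"ay":0,"az":1,"claw":0.4}]'

```text
time_s: 22.6
tcp_pos: [602.8, 146.9, 109.8]
ee_rot: [-1.986, -2.433, 0.002]
contact_force: [-1.0, 0.0, -0.9]
gripper_width: 0.702
gripper_force: 0.0
```

Request:
arm_command --motion '[{"tx":0,"ty":0,"tz":0,"ax":0,"ay":0,"az":1,"claw":0.4},{"tx":0,"ty":0,"tz":0,"ax":0,"ay":0,"az":1,"claw":0.4},{"tx":0,"ty":0,"tz":0,"ax":0,"ay":0,"az":1,"claw":0.4},{"tx":0,"ty":0,"tz":0,"ax":0,"ay":0,"az":1,"claw":0.4},{"tx":0,"ty":0,"tz":0,"ax":0,"ay":0,"az":1,"claw":0.4},{"tx":0,"ty":0,"tz":0,"ax":0,"ay":0,"az":0.1,"claw":0.4},{"tx":0,"ty":0,"tz":0,"ax":0,"ay":0,"az":0,"claw":0.4}]'

```text
time_s: 23.3
tcp_pos: [603.0, 147.0, 110.4]
ee_rot: [-2.53, -1.862, 0.001]
contact_force: [-0.1, -0.6, -0.3]
gripper_width: 0.699
gripper_force: 0.0
```

```bash
python3 go.py 619 193.7 -15 1.265
python3 - <<'E'
from h import *
fit("dark_brush",z=5); fit("light_brush",z=5)
E
```

```text
t 23.3 pos [603.  147.  110.4] F [-0.1 -0.6 -0.3] w 0.699 gf 0.0 q [ 0.18  0.54  1.41 -0.    1.2   0.48]
turn [-0.01  0.    0.04] j6 then 0.61
shift before turn [0.99 0.03 2.51] after turn [0.99 0.02 2.51]
   dark_brush top [0.82] [435, 215, 19, 36]
   dark_brush scene [0.66] [265, 132, 26, 19]
dark_brush top [426.1, -370.1] yaw -0.167 1-iou 0.091
dark_brush scene [426.7, -369.4] yaw -0.161 1-iou 0.061
dark_brush top+scene [426.1, -369.6] yaw -0.171 1-iou 0.078
   light_brush scene [0.75, 0.56] [239, 142, 29, 17]
light_brush scene [521.5, -384.4] yaw -0.121 1-iou 0.096
```

Both brushes sit in the yellow tray. Next is the charcoal block.

Request:
arm_command --motion '[{"tx":0.5,"ty":0.01,"tz":0,"ax":0,"ay":0,"az":0,"claw":0.4},{"tx":0.49,"ty":0.01,"tz":0,"ax":0,"ay":0,"az":0,"claw":0.4},{"tx":0,"ty":0,"tz":0.5,"ax":0,"ay":0,"az":0,"claw":0.4},{"tx":0,"ty":0,"tz":0.5,"ax":0,"ay":0,"az":0,"claw":0.4},{"tx":0,"ty":0,"tz":0.5,"ax":0,"ay":0,"az":0,"claw":0.4},{"tx":0,"ty":0,"tz":0.5,"ax":0,"ay":0,"az":0,"claw":0.4},{"tx":0,"ty":0,"tz":0.3,"ax":0,"ay":0,"az":0,"claw":0.4},{"tx":0,"ty":0,"tz":0.2,"ax":0,"ay":0,"az":0,"claw":0.4},{"tx":0,"ty":0,"tz":0,"ax":0,"ay":0,"az":0,"claw":0.4},{"tx":0,"ty":0,"tz":0,"ax":0,"ay":0,"az":0,"claw":0.4}]'

```text
time_s: 24.7
tcp_pos: [619.5, 194.1, -12.9]
ee_rot: [2.532, 1.859, 0.002]
contact_force: [-0.3, -0.4, 0.9]
gripper_width: 0.701
gripper_force: 0.0
```

Request:
arm_command --motion '[{"tx":0,"ty":0,"tz":0,"ax":0,"ay":0,"az":0,"claw":-1},{"tx":0,"ty":0,"tz":0,"ax":0,"ay":0,"az":0,"claw":-1},{"tx":0,"ty":0,"tz":0,"ax":0,"ay":0,"az":0,"claw":-1},{"tx":0,"ty":0,"tz":0,"ax":0,"ay":0,"az":0,"claw":-1},{"tx":0,"ty":0,"tz":0,"ax":0,"ay":0,"az":0,"claw":-1},{"tx":0,"ty":0,"tz":-0.4,"ax":0,"ay":0,"az":0,"claw":-1},{"tx":0,"ty":0,"tz":-0.6,"ax":0,"ay":0,"az":0,"claw":-1},{"tx":0,"ty":0,"tz":-0.6,"ax":0,"ay":0,"az":0,"claw":-1},{"tx":0,"ty":0,"tz":-0.4,"ax":0,"ay":0,"az":0,"claw":-1},{"tx":0,"ty":0,"tz":0,"ax":0,"ay":0,"az":0,"claw":-1},{"tx":0,"ty":0,"tz":0,"ax":0,"ay":0,"az":0,"claw":-1}]'

```text
time_s: 25.8
tcp_pos: [618.8, 193.9, 85.8]
ee_rot: [-2.532, -1.859, 0.0]
contact_force: [0.1, -0.3, -1.9]
gripper_width: 0.456
gripper_force: 40.7
```

```bash
python3 go.py 525.8 396.1 85 0.201
```

```text
t 25.8 pos [618.8 193.9  85.8] F [ 0.1 -0.3 -1.9] w 0.456 gf 40.7 q [ 0.25  0.63  1.33 -0.    1.18  0.55]
turn [-0.    0.   10.66] j6 then 2.02
shift before turn [ 3.3  -2.99  0.02] after turn [-1.02 -4.33  0.02]
```

Request:
arm_command --motion '[{"tx":0,"ty":0,"tz":0,"ax":0,"ay":0,"az":1,"claw":-1},{"tx":0,"ty":0,"tz":0,"ax":0,"ay":0,"az":1,"claw":-1},{"tx":0,"ty":0,"tz":0,"ax":0,"ay":0,"az":1,"claw":-1},{"tx":0,"ty":0,"tz":0,"ax":0,"ay":0,"az":1,"claw":-1},{"tx":0,"ty":0,"tz":0,"ax":0,"ay":0,"az":1,"claw":-1},{"tx":0,"ty":0,"tz":0,"ax":0,"ay":0,"az":1,"claw":-1},{"tx":0,"ty":0,"tz":0,"ax":0,"ay":0,"az":1,"claw":-1},{"tx":0,"ty":0,"tz":0,"ax":0,"ay":0,"az":1,"claw":-1},{"tx":0,"ty":0,"tz":0,"ax":0,"ay":0,"az":1,"claw":-1},{"tx":0,"ty":0,"tz":0,"ax":0,"ay":0,"az":1,"claw":-1},{"tx":0,"ty":0,"tz":0,"ax":0,"ay":0,"az":0.66,"claw":-1}]'

```text
time_s: 26.9
tcp_pos: [618.2, 193.8, 84.1]
ee_rot: [3.126, 0.309, -0.004]
contact_force: [-0.1, 0.6, -0.4]
gripper_width: 0.451
gripper_force: 40.7
```

Request:
arm_command --motion '[{"tx":-0.13,"ty":-0.54,"tz":0,"ax":0,"ay":0,"az":0,"claw":-1},{"tx":-0.13,"ty":-0.54,"tz":0,"ax":0,"ay":0,"az":0,"claw":-1},{"tx":-0.13,"ty":-0.54,"tz":0,"ax":0,"ay":0,"az":0,"claw":-1},{"tx":-0.13,"ty":-0.54,"tz":0,"ax":0,"ay":0,"az":0,"claw":-1},{"tx":-0.13,"ty":-0.54,"tz":0,"ax":0,"ay":0,"az":0,"claw":-1},{"tx":-0.13,"ty":-0.54,"tz":0,"ax":0,"ay":0,"az":0,"claw":-1},{"tx":-0.13,"ty":-0.54,"tz":0,"ax":0,"ay":0,"az":0,"claw":-1},{"tx":-0.11,"ty":-0.54,"tz":0,"ax":0,"ay":0,"az":0,"claw":-1},{"tx":0,"ty":0,"tz":0,"ax":0,"ay":0,"az":0,"claw":-1},{"tx":0,"ty":0,"tz":0,"ax":0,"ay":0,"az":0,"claw":-1}]'

```text
time_s: 27.9
tcp_pos: [525.2, 395.3, 84.5]
ee_rot: [3.124, 0.316, -0.003]
contact_force: [-0.1, -0.3, -1.5]
gripper_width: 0.456
gripper_force: 40.7
```

```bash
python3 go.py 525.8 396.1 -8.4 0.201
```

```text
t 27.9 pos [525.2 395.3  84.5] F [-0.1 -0.3 -1.5] w 0.456 gf 40.7 q [ 0.59  0.65  1.3  -0.    1.2   1.96]
turn [0.01 0.02 0.01] j6 then 2.02
shift before turn [ 0.02 -0.02  1.86] after turn [ 0.01 -0.01  1.86]
```

Request:
arm_command --motion '[{"tx":0.01,"ty":-0.02,"tz":0.5,"ax":0,"ay":0,"az":0,"claw":-1},{"tx":0,"ty":0,"tz":0.5,"ax":0,"ay":0,"az":0,"claw":-1},{"tx":0,"ty":0,"tz":0.4,"ax":0,"ay":0,"az":0,"claw":-1},{"tx":0,"ty":0,"tz":0.3,"ax":0,"ay":0,"az":0,"claw":-1},{"tx":0,"ty":0,"tz":0.15,"ax":0,"ay":0,"az":0,"claw":-1},{"tx":0,"ty":0,"tz":0,"ax":0,"ay":0,"az":0,"claw":-1},{"tx":0,"ty":0,"tz":0,"ax":0,"ay":0,"az":0,"claw":-1}]'

```text
time_s: 28.6
tcp_pos: [526.7, 396.4, -5.9]
ee_rot: [-3.125, -0.314, -0.001]
contact_force: [-0.3, 0.6, -0.6]
gripper_width: 0.455
gripper_force: 40.7
```

Request:
arm_command --motion '[{"tx":0,"ty":0,"tz":0,"ax":0,"ay":0,"az":0,"claw":0.4},{"tx":0,"ty":0,"tz":0,"ax":0,"ay":0,"az":0,"claw":0.4},{"tx":0,"ty":0,"tz":0,"ax":0,"ay":0,"az":0,"claw":0.4},{"tx":0,"ty":0,"tz":-0.4,"ax":0,"ay":0,"az":0,"claw":0.4},{"tx":0,"ty":0,"tz":-0.7,"ax":0,"ay":0,"az":0,"claw":0.4},{"tx":0,"ty":0,"tz":-0.7,"ax":0,"ay":0,"az":0,"claw":0.4},{"tx":0,"ty":0,"tz":-0.5,"ax":0,"ay":0,"az":0,"claw":0.4},{"tx":0,"ty":0,"tz":0,"ax":0,"ay":0,"az":0,"claw":0.4},{"tx":0,"ty":0,"tz":0,"ax":0,"ay":0,"az":0,"claw":0.4}]'

```text
time_s: 29.5
tcp_pos: [526.3, 396.5, 108.8]
ee_rot: [-3.126, -0.315, -0.001]
contact_force: [-0.6, -0.1, 0.0]
gripper_width: 0.695
gripper_force: 0.0
```

```bash
python3 go.py 451 194 85 1.49
```

```text
t 29.5 pos [526.3 396.5 108.8] F [-0.6 -0.1  0. ] w 0.695 gf 0.0 q [ 0.59  0.62  1.28 -0.    1.24  1.96]
turn [ 0.000e+00 -1.000e-02 -1.289e+01] j6 then 0.49
shift before turn [-2.28  3.67  0.47] after turn [-4.16 -1.17  0.48]
```

Request:
arm_command --motion '[{"tx":-0.38,"ty":0.61,"tz":0,"ax":0,"ay":0,"az":0,"claw":0.4},{"tx":-0.38,"ty":0.61,"tz":0,"ax":0,"ay":0,"az":0,"claw":0.4},{"tx":-0.38,"ty":0.61,"tz":0,"ax":0,"ay":0,"az":0,"claw":0.4},{"tx":-0.38,"ty":0.61,"tz":0,"ax":0,"ay":0,"az":0,"claw":0.4},{"tx":-0.38,"ty":0.61,"tz":0,"ax":0,"ay":0,"az":0,"claw":0.4},{"tx":-0.38,"ty":0.61,"tz":0,"ax":0,"ay":0,"az":0,"claw":0.4}]'

```text
time_s: 30.1
tcp_pos: [449.7, 193.0, 107.4]
ee_rot: [3.125, 0.315, -0.003]
contact_force: [1.0, -0.5, 0.6]
gripper_width: 0.701
gripper_force: 0.0
```

Request:
arm_command --motion '[{"tx":0,"ty":0,"tz":0,"ax":0,"ay":0,"az":-1,"claw":0.4},{"tx":0,"ty":0,"tz":0,"ax":0,"ay":0,"az":-1,"claw":0.4},{"tx":0,"ty":0,"tz":0,"ax":0,"ay":0,"az":-1,"claw":0.4},{"tx":0,"ty":0,"tz":0,"ax":0,"ay":0,"az":-1,"claw":0.4},{"tx":0,"ty":0,"tz":0,"ax":0,"ay":0,"az":-1,"claw":0.4},{"tx":0,"ty":0,"tz":0,"ax":0,"ay":0,"az":-1,"claw":0.4},{"tx":0,"ty":0,"tz":0,"ax":0,"ay":0,"az":-1,"claw":0.4},{"tx":0,"ty":0,"tz":0,"ax":0,"ay":0,"az":-1,"claw":0.4},{"tx":0,"ty":0,"tz":0,"ax":0,"ay":0,"az":-1,"claw":0.4},{"tx":0,"ty":0,"tz":0,"ax":0,"ay":0,"az":-1,"claw":0.4},{"tx":0,"ty":0,"tz":0,"ax":0,"ay":0,"az":-1,"claw":0.4},{"tx":0,"ty":0,"tz":0,"ax":0,"ay":0,"az":-1,"claw":0.4}]'

```text
time_s: 31.3
tcp_pos: [450.4, 194.2, 107.4]
ee_rot: [-2.397, -2.029, 0.003]
contact_force: [-0.2, -0.5, -0.8]
gripper_width: 0.698
gripper_force: 0.0
```

Request:
arm_command --motion '[{"tx":0,"ty":0,"tz":0,"ax":0,"ay":0,"az":-0.89,"claw":0.4},{"tx":0,"ty":0,"tz":0,"ax":0,"ay":0,"az":0,"claw":0.4},{"tx":0,"ty":0,"tz":0,"ax":0,"ay":0,"az":0,"claw":0.4}]'

```text
time_s: 31.6
tcp_pos: [450.7, 194.3, 107.9]
ee_rot: [-2.312, -2.126, 0.002]
contact_force: [-0.5, 0.5, 0.0]
gripper_width: 0.701
gripper_force: 0.0
```

```bash
python3 go.py 451 194 -14 1.49
python3 - <<'E'
from h import *
fit("charcoal_block",z=5)
E
```

```text
t 31.6 pos [450.7 194.3 107.9] F [-0.5  0.5  0. ] w 0.701 gf 0.0 q [ 0.33  0.28  1.79 -0.    1.08  0.42]
turn [-0.01  0.01 -0.03] j6 then 0.49
shift before turn [-0.    0.01  2.44] after turn [-0.01  0.01  2.44]
   charcoal_block top [0.91, 0.63] [151, 180, 19, 28]
   charcoal_block scene [0.58] [441, 269, 30, 32]
charcoal_block top [526.4, 395.9] yaw 0.22 1-iou 0.11
charcoal_block scene [523.1, 395.7] yaw 0.209 1-iou 0.118
charcoal_block top+scene [526.4, 396.4] yaw 0.218 1-iou 0.117
```

Request:
arm_command --motion '[{"tx":0,"ty":0.01,"tz":0.5,"ax":0,"ay":0,"az":0,"claw":0.4},{"tx":0,"ty":0,"tz":0.5,"ax":0,"ay":0,"az":0,"claw":0.4},{"tx":0,"ty":0,"tz":0.5,"ax":0,"ay":0,"az":0,"claw":0.4},{"tx":0,"ty":0,"tz":0.5,"ax":0,"ay":0,"az":0,"claw":0.4},{"tx":0,"ty":0,"tz":0.3,"ax":0,"ay":0,"az":0,"claw":0.4},{"tx":0,"ty":0,"tz":0.14,"ax":0,"ay":0,"az":0,"claw":0.4},{"tx":0,"ty":0,"tz":0,"ax":0,"ay":0,"az":0,"claw":0.4},{"tx":0,"ty":0,"tz":0,"ax":0,"ay":0,"az":0,"claw":0.4}]'

```text
time_s: 32.6
tcp_pos: [452.0, 194.6, -12.6]
ee_rot: [2.309, 2.129, 0.001]
contact_force: [0.8, -0.2, 0.6]
gripper_width: 0.709
gripper_force: 0.0
```

Request:
arm_command --motion '[{"tx":0,"ty":0,"tz":0,"ax":0,"ay":0,"az":0,"claw":-1},{"tx":0,"ty":0,"tz":0,"ax":0,"ay":0,"az":0,"claw":-1},{"tx":0,"ty":0,"tz":0,"ax":0,"ay":0,"az":0,"claw":-1},{"tx":0,"ty":0,"tz":0,"ax":0,"ay":0,"az":0,"claw":-1},{"tx":0,"ty":0,"tz":0,"ax":0,"ay":0,"az":0,"claw":-1},{"tx":0,"ty":0,"tz":-0.4,"ax":0,"ay":0,"az":0,"claw":-1},{"tx":0,"ty":0,"tz":-0.6,"ax":0,"ay":0,"az":0,"claw":-1},{"tx":0,"ty":0,"tz":-0.6,"ax":0,"ay":0,"az":0,"claw":-1},{"tx":0,"ty":0,"tz":-0.4,"ax":0,"ay":0,"az":0,"claw":-1},{"tx":0,"ty":0,"tz":0,"ax":0,"ay":0,"az":0,"claw":-1},{"tx":0,"ty":0,"tz":0,"ax":0,"ay":0,"az":0,"claw":-1}]'

```text
time_s: 33.7
tcp_pos: [451.5, 194.4, 86.8]
ee_rot: [2.309, 2.129, 0.001]
contact_force: [0.6, 0.8, 0.2]
gripper_width: 0.481
gripper_force: 40.7
```

```bash
python3 go.py 427.8 376.1 85 0.201
```

```text
t 33.7 pos [451.5 194.4  86.8] F [0.6 0.8 0.2] w 0.481 gf 40.7 q [ 0.33  0.31  1.81 -0.    1.03  0.41]
turn [ 0.000e+00 -1.000e-02  1.289e+01] j6 then 2.09
shift before turn [ 3.58 -0.77  0.04] after turn [ 0.26 -3.65  0.04]
```

Request:
arm_command --motion '[{"tx":0.6,"ty":-0.13,"tz":0,"ax":0,"ay":0,"az":0,"claw":-1},{"tx":0.6,"ty":-0.13,"tz":0,"ax":0,"ay":0,"az":0,"claw":-1},{"tx":0.6,"ty":-0.13,"tz":0,"ax":0,"ay":0,"az":0,"claw":-1},{"tx":0.6,"ty":-0.13,"tz":0,"ax":0,"ay":0,"az":0,"claw":-1},{"tx":0.6,"ty":-0.13,"tz":0,"ax":0,"ay":0,"az":0,"claw":-1},{"tx":0.58,"ty":-0.12,"tz":0,"ax":0,"ay":0,"az":0,"claw":-1}]'

```text
time_s: 34.3
tcp_pos: [426.8, 376.9, 85.2]
ee_rot: [-2.309, -2.13, 0.003]
contact_force: [1.1, -1.1, -0.3]
gripper_width: 0.482
gripper_force: 40.7
```

Request:
arm_command --motion '[{"tx":0,"ty":0,"tz":0,"ax":0,"ay":0,"az":1,"claw":-1},{"tx":0,"ty":0,"tz":0,"ax":0,"ay":0,"az":1,"claw":-1},{"tx":0,"ty":0,"tz":0,"ax":0,"ay":0,"az":1,"claw":-1},{"tx":0,"ty":0,"tz":0,"ax":0,"ay":0,"az":1,"claw":-1},{"tx":0,"ty":0,"tz":0,"ax":0,"ay":0,"az":1,"claw":-1},{"tx":0,"ty":0,"tz":0,"ax":0,"ay":0,"az":1,"claw":-1},{"tx":0,"ty":0,"tz":0,"ax":0,"ay":0,"az":1,"claw":-1},{"tx":0,"ty":0,"tz":0,"ax":0,"ay":0,"az":1,"claw":-1},{"tx":0,"ty":0,"tz":0,"ax":0,"ay":0,"az":1,"claw":-1},{"tx":0,"ty":0,"tz":0,"ax":0,"ay":0,"az":1,"claw":-1},{"tx":0,"ty":0,"tz":0,"ax":0,"ay":0,"az":1,"claw":-1},{"tx":0,"ty":0,"tz":0,"ax":0,"ay":0,"az":1,"claw":-1}]'

```text
time_s: 35.5
tcp_pos: [427.1, 375.5, 85.1]
ee_rot: [3.108, 0.447, -0.003]
contact_force: [0.2, 0.8, 0.1]
gripper_width: 0.48
gripper_force: 40.7
```

Request:
arm_command --motion '[{"tx":0,"ty":0,"tz":0,"ax":0,"ay":0,"az":0.89,"claw":-1},{"tx":0,"ty":0,"tz":0,"ax":0,"ay":0,"az":0,"claw":-1},{"tx":0,"ty":0,"tz":0,"ax":0,"ay":0,"az":0,"claw":-1}]'

```text
time_s: 35.8
tcp_pos: [427.3, 375.7, 85.7]
ee_rot: [3.125, 0.319, -0.002]
contact_force: [0.7, -0.3, -1.1]
gripper_width: 0.478
gripper_force: 40.7
```

```bash
python3 go.py 427.8 376.1 -7.4 0.201
```

```text
t 35.8 pos [427.3 375.7  85.7] F [ 0.7 -0.3 -1.1] w 0.478 gf 40.7 q [0.66 0.46 1.59 0.   1.09 2.02]
turn [0.01 0.01 0.02] j6 then 2.09
shift before turn [ 0.01 -0.01  1.86] after turn [ 0.01 -0.01  1.86]
```

Request:
arm_command --motion '[{"tx":0.01,"ty":-0.01,"tz":0.5,"ax":0,"ay":0,"az":0,"claw":-1},{"tx":0,"ty":0,"tz":0.5,"ax":0,"ay":0,"az":0,"claw":-1},{"tx":0,"ty":0,"tz":0.4,"ax":0,"ay":0,"az":0,"claw":-1},{"tx":0,"ty":0,"tz":0.3,"ax":0,"ay":0,"az":0,"claw":-1},{"tx":0,"ty":0,"tz":0.16,"ax":0,"ay":0,"az":0,"claw":-1},{"tx":0,"ty":0,"tz":0,"ax":0,"ay":0,"az":0,"claw":-1},{"tx":0,"ty":0,"tz":0,"ax":0,"ay":0,"az":0,"claw":-1}]'

```text
time_s: 36.5
tcp_pos: [428.3, 376.8, -6.0]
ee_rot: [-3.125, -0.316, -0.001]
contact_force: [-0.4, -0.7, 0.5]
gripper_width: 0.482
gripper_force: 41.5
```

Request:
arm_command --motion '[{"tx":0,"ty":0,"tz":0,"ax":0,"ay":0,"az":0,"claw":0.4},{"tx":0,"ty":0,"tz":0,"ax":0,"ay":0,"az":0,"claw":0.4},{"tx":0,"ty":0,"tz":0,"ax":0,"ay":0,"az":0,"claw":0.4},{"tx":0,"ty":0,"tz":-0.4,"ax":0,"ay":0,"az":0,"claw":0.4},{"tx":0,"ty":0,"tz":-0.7,"ax":0,"ay":0,"az":0,"claw":0.4},{"tx":0,"ty":0,"tz":-0.7,"ax":0,"ay":0,"az":0,"claw":0.4},{"tx":0,"ty":0,"tz":-0.5,"ax":0,"ay":0,"az":0,"claw":0.9},{"tx":0,"ty":0,"tz":0,"ax":0,"ay":0,"az":0,"claw":0.9},{"tx":0,"ty":0,"tz":0,"ax":0,"ay":0,"az":0,"claw":0.9}]'

```text
time_s: 37.4
tcp_pos: [428.0, 376.5, 108.8]
ee_rot: [-3.125, -0.315, -0.001]
contact_force: [-0.8, -0.1, -0.7]
gripper_width: 0.954
gripper_force: 0.0
```

```bash
python3 go.py 473.5 67.2 108 0.201
python3 - <<'E'
from h import *
fit("crepe_block",z=5);fit("dispenser");fit("red_dish")
E
```

```text
t 37.4 pos [428.  376.5 108.8] F [-0.8 -0.1 -0.7] w 0.954 gf 0.0 q [0.66 0.44 1.57 0.   1.14 2.03]
turn [-0.   -0.01 -0.  ] j6 then 1.51
shift before turn [-0.34  6.24  0.01] after turn [-0.34  6.24  0.02]
   crepe_block top [0.46] [161, 229, 16, 17]
   crepe_block scene [0.91] [459, 240, 24, 30]
crepe_block top [418.2, 365.7] yaw 1.457 1-iou 0.634
crepe_block scene [423.5, 375.4] yaw 0.231 1-iou 0.165
crepe_block top+scene [422.6, 375.2] yaw 0.224 1-iou 0.412
   dispenser top [0.79] [273, 204, 18, 21]
   dispenser scene [0.68, 0.56] [358, 194, 16, 26]
dispenser top [473.9, 66.8] yaw 0.003 1-iou 0.11
dispenser scene [473.3, 69.2] yaw -0.353 1-iou 0.058
dispenser top+scene [473.9, 68.2] yaw 0.278 1-iou 0.098
   red_dish top [0.77] [360, 199, 30, 35]
   red_dish scene [0.66, 0.64, 0.45] [458, 239, 22, 33]
red_dish top [476.7, -190.2] yaw 0.068 1-iou 0.047
red_dish scene [411.4, 365.2] yaw 0.434 1-iou 0.525
red_dish top+scene [476.7, -190.2] yaw 0.068 1-iou 0.523
```

Request:
arm_command --motion '[{"tx":-0.03,"ty":0.62,"tz":0,"ax":0,"ay":0,"az":0,"claw":0.9},{"tx":-0.03,"ty":0.62,"tz":0,"ax":0,"ay":0,"az":0,"claw":0.9},{"tx":-0.03,"ty":0.62,"tz":0,"ax":0,"ay":0,"az":0,"claw":0.9},{"tx":-0.03,"ty":0.62,"tz":0,"ax":0,"ay":0,"az":0,"claw":0.9},{"tx":-0.03,"ty":0.62,"tz":0,"ax":0,"ay":0,"az":0,"claw":0.9},{"tx":-0.03,"ty":0.62,"tz":0,"ax":0,"ay":0,"az":0,"claw":0.9},{"tx":-0.03,"ty":0.62,"tz":0,"ax":0,"ay":0,"az":0,"claw":0.9},{"tx":-0.03,"ty":0.62,"tz":0,"ax":0,"ay":0,"az":0,"claw":0.9},{"tx":-0.03,"ty":0.62,"tz":0,"ax":0,"ay":0,"az":0,"claw":0.9},{"tx":-0.03,"ty":0.62,"tz":0,"ax":0,"ay":0,"az":0,"claw":0.9},{"tx":0,"ty":0,"tz":0,"ax":0,"ay":0,"az":0,"claw":0.9},{"tx":0,"ty":0,"tz":0,"ax":0,"ay":0,"az":0,"claw":0.9}]'

```text
time_s: 39.2
tcp_pos: [475.2, 69.6, 108.7]
ee_rot: [-3.126, -0.313, -0.0]
contact_force: [0.1, 0.8, -0.1]
gripper_width: 0.95
gripper_force: 0.0
```

```bash
python3 go.py 473.7 67.5 -4 0.201
python3 - <<'E'
from h import *
fit("crepe_block",z=5)
E
```

```text
t 39.2 pos [475.2  69.6 108.7] F [ 0.1  0.8 -0.1] w 0.95 gf 0.0 q [0.07 0.25 1.82 0.   1.07 1.44]
turn [-0.   -0.   -0.02] j6 then 1.51
shift before turn [-0.04  0.04  2.25] after turn [-0.04  0.03  2.25]
   crepe_block top [0.8] [154, 220, 24, 28]
   crepe_block scene [0.87] [457, 242, 27, 33]
crepe_block top [426.8, 374.7] yaw 0.191 1-iou 0.061
crepe_block scene [424.5, 376.2] yaw 0.201 1-iou 0.086
crepe_block top+scene [426.7, 376.0] yaw 0.204 1-iou 0.085
```

Request:
arm_command --motion '[{"tx":-0.04,"ty":0.04,"tz":0.25,"ax":0,"ay":0,"az":0,"claw":0.9},{"tx":0,"ty":0,"tz":0.4,"ax":0,"ay":0,"az":0,"claw":0.9},{"tx":0,"ty":0,"tz":0.4,"ax":0,"ay":0,"az":0,"claw":0.9},{"tx":0,"ty":0,"tz":0.4,"ax":0,"ay":0,"az":0,"claw":0.9},{"tx":0,"ty":0,"tz":0.4,"ax":0,"ay":0,"az":0,"claw":0.9},{"tx":0,"ty":0,"tz":0.25,"ax":0,"ay":0,"az":0,"claw":0.9},{"tx":0,"ty":0,"tz":0.15,"ax":0,"ay":0,"az":0,"claw":0.9},{"tx":0,"ty":0,"tz":0,"ax":0,"ay":0,"az":0,"claw":0.9},{"tx":0,"ty":0,"tz":0,"ax":0,"ay":0,"az":0,"claw":0.9}]'

```text
time_s: 40.3
tcp_pos: [474.0, 67.5, -3.4]
ee_rot: [3.126, 0.315, 0.001]
contact_force: [-0.5, -0.6, -0.1]
gripper_width: 0.948
gripper_force: 0.0
```

Request:
arm_command --motion '[{"tx":0,"ty":0,"tz":0,"ax":0,"ay":0,"az":0,"claw":0.4},{"tx":0,"ty":0,"tz":0,"ax":0,"ay":0,"az":0,"claw":0.3},{"tx":0,"ty":0,"tz":0,"ax":0,"ay":0,"az":0,"claw":0.2},{"tx":0,"ty":0,"tz":0,"ax":0,"ay":0,"az":0,"claw":-1},{"tx":0,"ty":0,"tz":0,"ax":0,"ay":0,"az":0,"claw":-1},{"tx":0,"ty":0,"tz":0,"ax":0,"ay":0,"az":0,"claw":-1},{"tx":0,"ty":0,"tz":0,"ax":0,"ay":0,"az":0,"claw":-1},{"tx":0,"ty":0,"tz":0,"ax":0,"ay":0,"az":0,"claw":-1}]' --newtons 50

```text
time_s: 41.1
tcp_pos: [474.0, 67.5, -2.7]
ee_rot: [-3.126, -0.315, -0.002]
contact_force: [-4.5, 0.4, 11.6]
gripper_width: 0.639
gripper_force: 50.5
```

Request:
arm_command --motion '[{"tx":0,"ty":0,"tz":-0.1,"ax":0,"ay":0,"az":0,"claw":-1},{"tx":0,"ty":0,"tz":-0.3,"ax":0,"ay":0,"az":0,"claw":-1},{"tx":0,"ty":0,"tz":-0.4,"ax":0,"ay":0,"az":0,"claw":-1},{"tx":0,"ty":0,"tz":-0.4,"ax":0,"ay":0,"az":0,"claw":-1},{"tx":0,"ty":0,"tz":-0.2,"ax":0,"ay":0,"az":0,"claw":-1},{"tx":0,"ty":0,"tz":0,"ax":0,"ay":0,"az":0,"claw":-1},{"tx":0,"ty":0,"tz":0,"ax":0,"ay":0,"az":0,"claw":-1}]'

```text
time_s: 41.8
tcp_pos: [473.3, 67.4, 65.6]
ee_rot: [3.126, 0.315, -0.001]
contact_force: [-0.6, 0.3, -2.5]
gripper_width: 0.63
gripper_force: 53.4
```

```bash
python3 go.py 476.3 -190 66 0.201
python3 - <<'E'
from h import *
im=ctrl.get_image("scene")[:,:,::-1]; cv2.imwrite("pics/scene6.png",cv2.resize(im[120:250,270:430],None,fx=4.5,fy=4.5,interpolation=cv2.INTER_CUBIC))
E
```

```text
t 41.8 pos [473.3  67.4  65.6] F [-0.6  0.3 -2.5] w 0.63 gf 53.4 q [ 0.06  0.31  1.86 -0.    0.97  1.43]
turn [-0.    0.01 -0.  ] j6 then 0.99
shift before turn [-0.97  5.06 -0.01] after turn [-0.97  5.06 -0.01]
```

View pics/scene6.png

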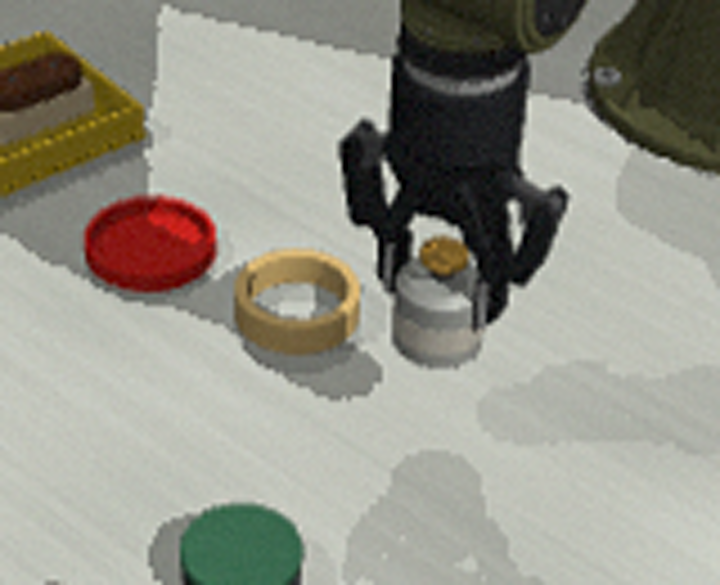

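The dispenser is held upright at crop (440,300), with its weight showing as -2.5 N. I'll carry it over to the dish.

Request:
arm_command --motion '[{"tx":-0.04,"ty":0.2,"tz":0,"ax":0,"ay":0,"az":0,"claw":-1},{"tx":-0.09,"ty":0.46,"tz":0,"ax":0,"ay":0,"az":0,"claw":-1},{"tx":-0.1,"ty":0.5,"tz":0,"ax":0,"ay":0,"az":0,"claw":-1},{"tx":-0.1,"ty":0.5,"tz":0,"ax":0,"ay":0,"az":0,"claw":-1},{"tx":-0.1,"ty":0.5,"tz":0,"ax":0,"ay":0,"az":0,"claw":-1},{"tx":-0.1,"ty":0.5,"tz":0,"ax":0,"ay":0,"az":0,"claw":-1},{"tx":-0.1,"ty":0.5,"tz":0,"ax":0,"ay":0,"az":0,"claw":-1},{"tx":-0.1,"ty":0.5,"tz":0,"ax":0,"ay":0,"az":0,"claw":-1},{"tx":-0.1,"ty":0.5,"tz":0,"ax":0,"ay":0,"az":0,"claw":-1},{"tx":-0.1,"ty":0.5,"tz":0,"ax":0,"ay":0,"az":0,"claw":-1},{"tx":-0.04,"ty":0.4,"tz":0,"ax":0,"ay":0,"az":0,"claw":-1},{"tx":0,"ty":0,"tz":0,"ax":0,"ay":0,"az":0,"claw":-1}]'

```text
time_s: 43.05
tcp_pos: [476.0, -192.6, 65.5]
ee_rot: [-3.126, -0.311, 0.001]
contact_force: [-0.8, 0.5, -1.9]
gripper_width: 0.633
gripper_force: 53.5
```

Request:
arm_command --motion '[{"tx":0,"ty":0,"tz":0,"ax":0,"ay":0,"az":0,"claw":-1},{"tx":0,"ty":0,"tz":0,"ax":0,"ay":0,"az":0,"claw":-1}]'

```text
time_s: 43.25
tcp_pos: [476.2, -189.7, 65.8]
ee_rot: [-3.125, -0.315, 0.001]
contact_force: [-0.7, 0.1, -2.2]
gripper_width: 0.634
gripper_force: 53.5
```

```bash
python3 go.py 476.3 -190 4 0.201
python3 - <<'E'
from h import *
for z in (58,63,68): fit("dispenser",("scene",),z=z)
im=ctrl.get_image("scene")[:,:,::-1]; cv2.imwrite("pics/scene7.png",cv2.resize(im[90:220,220:370],None,fx=4.5,fy=4.5,interpolation=cv2.INTER_CUBIC))
E
```

```text
t 43.25 pos [ 476.2 -189.7   65.8] F [-0.7  0.1 -2.2] w 0.634 gf 53.5 q [-0.45  0.38  1.76  0.    1.    0.92]
turn [-0.01  0.01  0.  ] j6 then 0.99
shift before turn [0.   0.01 1.24] after turn [0.   0.01 1.24]
   dispenser scene [0.7, 0.63] [306, 230, 27, 26]
dispenser scene [697.4, 117.5] yaw 0.089 1-iou 0.301
   dispenser scene [0.8] [296, 137, 13, 25]
dispenser scene [469.4, -198.1] yaw -0.246 1-iou 0.23
   dispenser scene [0.73, 0.6] [286, 164, 32, 17]
dispenser scene [551.9, -104.3] yaw -0.098 1-iou 0.346
```

View pics/scene7.png

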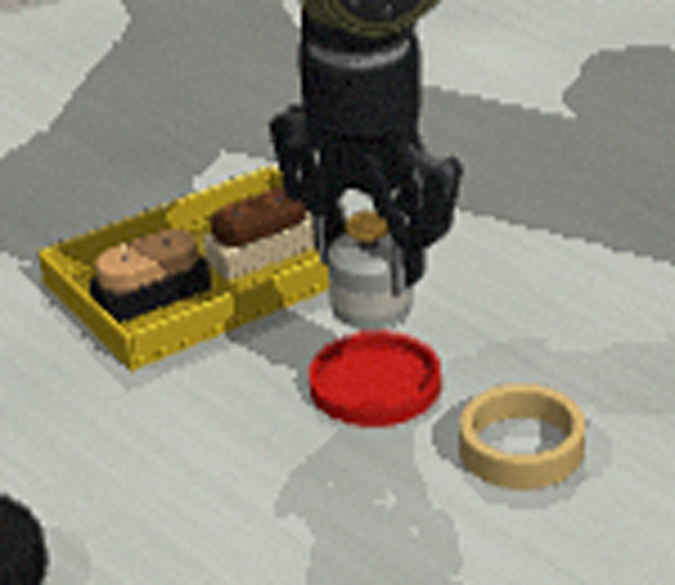

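Run:
```python
from h import *
for z in(60,68,75):
    m=sil("dispenser",(476.2,-189.7,0,z),"scene"); v,u=np.nonzero(m); d=proj([[476.2,-189.7,z+70]],"scene")[0]
    print(z,"crop: cols",((u.min()/4-220)*4.5),((u.max()/4-220)*4.5),"bottom",(v.max()/4-90)*4.5,"top",(v.min()/4-90)*4.5,"disc",(d-[220,90])*4.5)
```

```text
60 crop: cols 326.25 410.625 bottom 342.0 top 220.5 disc [364.01171866 230.15408844]
68 crop: cols 325.125 409.5 bottom 331.875 top 210.375 disc [363.52713991 219.96798822]
75 crop: cols 325.125 409.5 bottom 324.0 top 201.375 disc [363.0996134  210.98115599]
```

Request:
arm_command --motion '[{"tx":0,"ty":0.01,"tz":0.15,"ax":0,"ay":0,"az":0,"claw":-1},{"tx":0,"ty":0,"tz":0.25,"ax":0,"ay":0,"az":0,"claw":-1},{"tx":0,"ty":0,"tz":0.3,"ax":0,"ay":0,"az":0,"claw":-1},{"tx":0,"ty":0,"tz":0.25,"ax":0,"ay":0,"az":0,"claw":-1},{"tx":0,"ty":0,"tz":0.15,"ax":0,"ay":0,"az":0,"claw":-1},{"tx":0,"ty":0,"tz":0.08,"ax":0,"ay":0,"az":0,"claw":-1},{"tx":0,"ty":0,"tz":0,"ax":0,"ay":0,"az":0,"claw":-1},{"tx":0,"ty":0,"tz":0,"ax":0,"ay":0,"az":0,"claw":-1}]'

```text
time_s: 44.4
tcp_pos: [476.9, -190.8, 7.5]
ee_rot: [3.125, 0.315, 0.001]
contact_force: [0.3, 0.0, -1.9]
gripper_width: 0.632
gripper_force: 53.5
```

Request:
arm_command --motion '[{"tx":0,"ty":0,"tz":0.04,"ax":0,"ay":0,"az":0,"claw":-1},{"tx":0,"ty":0,"tz":0,"ax":0,"ay":0,"az":0,"claw":-1},{"tx":0,"ty":0,"tz":0,"ax":0,"ay":0,"az":0,"claw":-1}]'

```text
time_s: 44.7
tcp_pos: [476.7, -190.7, 5.4]
ee_rot: [3.126, 0.315, 0.0]
contact_force: [0.0, -0.1, -1.8]
gripper_width: 0.636
gripper_force: 53.5
```

Still hanging free, so I'll step down until it touches.

Request:
arm_command --motion '[{"tx":0,"ty":0,"tz":0.03,"ax":0,"ay":0,"az":0,"claw":-1},{"tx":0,"ty":0,"tz":0,"ax":0,"ay":0,"az":0,"claw":-1}]'

```text
time_s: 44.9
tcp_pos: [476.6, -190.6, 3.6]
ee_rot: [-3.126, -0.315, 0.0]
contact_force: [0.2, -0.4, -3.2]
gripper_width: 0.634
gripper_force: 53.5
```

Request:
arm_command --motion '[{"tx":0,"ty":0,"tz":0.02,"ax":0,"ay":0,"az":0,"claw":-1},{"tx":0,"ty":0,"tz":0,"ax":0,"ay":0,"az":0,"claw":-1}]'

```text
time_s: 45.1
tcp_pos: [476.6, -190.6, 2.6]
ee_rot: [-3.126, -0.315, 0.0]
contact_force: [-0.6, 0.1, -2.9]
gripper_width: 0.634
gripper_force: 53.5
```

Request:
arm_command --motion '[{"tx":0,"ty":0,"tz":0.02,"ax":0,"ay":0,"az":0,"claw":-1},{"tx":0,"ty":0,"tz":0,"ax":0,"ay":0,"az":0,"claw":-1}]'

```text
time_s: 45.3
tcp_pos: [476.7, -190.7, 2.4]
ee_rot: [3.126, 0.315, 0.0]
contact_force: [-5.1, 1.3, 8.2]
gripper_width: 0.637
gripper_force: 54.6
```

Request:
arm_command --motion '[{"tx":0,"ty":0,"tz":0,"ax":0,"ay":0,"az":0,"claw":-1}]'

```text
time_s: 45.4
tcp_pos: [476.7, -190.7, 2.4]
ee_rot: [3.126, 0.315, 0.0]
contact_force: [-5.2, 1.2, 9.4]
gripper_width: 0.629
gripper_force: 54.6
```

Contact, about 10 N. I'll release slowly and rise.

Request:
arm_command --motion '[{"tx":0,"ty":0,"tz":0,"ax":0,"ay":0,"az":0,"claw":0.32},{"tx":0,"ty":0,"tz":0,"ax":0,"ay":0,"az":0,"claw":0.38},{"tx":0,"ty":0,"tz":0,"ax":0,"ay":0,"az":0,"claw":0.5},{"tx":0,"ty":0,"tz":0,"ax":0,"ay":0,"az":0,"claw":0.6},{"tx":0,"ty":0,"tz":0,"ax":0,"ay":0,"az":0,"claw":0.7},{"tx":0,"ty":0,"tz":-0.2,"ax":0,"ay":0,"az":0,"claw":0.7},{"tx":0,"ty":0,"tz":-0.4,"ax":0,"ay":0,"az":0,"claw":0.7},{"tx":0,"ty":0,"tz":-0.7,"ax":0,"ay":0,"az":0,"claw":0.7},{"tx":0,"ty":0,"tz":-0.7,"ax":0,"ay":0,"az":0,"claw":0.7},{"tx":0,"ty":0,"tz":-0.7,"ax":0,"ay":0,"az":0,"claw":0.7},{"tx":0,"ty":0,"tz":-0.4,"ax":0,"ay":0,"az":0,"claw":0.7}]'

```text
time_s: 46.5
tcp_pos: [477.2, -190.9, 160.4]
ee_rot: [3.124, 0.315, 0.005]
contact_force: [-0.2, 0.0, -0.2]
gripper_width: 0.854
gripper_force: 0.0
```

Request:
arm_command --motion '[{"tx":0,"ty":0.6,"tz":0,"ax":0,"ay":0,"az":0,"claw":0.7},{"tx":0,"ty":-0.8,"tz":0,"ax":0,"ay":0,"az":0,"claw":0.7},{"tx":0,"ty":-0.8,"tz":0,"ax":0,"ay":0,"az":0,"claw":0.7},{"tx":0,"ty":-0.8,"tz":0,"ax":0,"ay":0,"az":0,"claw":0.7},{"tx":0,"ty":-0.8,"tz":0,"ax":0,"ay":0,"az":0,"claw":0.7},{"tx":0,"ty":-0.8,"tz":0,"ax":0,"ay":0,"az":0,"claw":0.7},{"tx":0,"ty":-0.8,"tz":0,"ax":0,"ay":0,"az":0,"claw":0.7},{"tx":0,"ty":0,"tz":0,"ax":0,"ay":0,"az":0,"claw":0.7},{"tx":0,"ty":0,"tz":0,"ax":0,"ay":0,"az":0,"claw":0.7}]'

```text
time_s: 47.4
tcp_pos: [434.8, 15.6, 157.4]
ee_rot: [3.125, 0.318, 0.002]
contact_force: [0.8, -0.6, 0.2]
gripper_width: 0.848
gripper_force: 0.0
```

Run:
```python
from h import *
fit("dispenser",z=5); fit("polish_tin",("top",)); fit("tape_roll",("scene",))
im=ctrl.get_image("scene")[:,:,::-1]; cv2.imwrite("pics/scene8.png",cv2.resize(im[90:340,220:520],None,fx=2.4,fy=2.4,interpolation=cv2.INTER_CUBIC))
```

```text
dispenser top [0.68] [369, 206, 19, 17]
   dispenser scene [0.76] [295, 154, 11, 24]
dispenser top [477.4, -188.2] yaw 0.011 1-iou 0.088
dispenser scene [473.9, -191.0] yaw 0.1 1-iou 0.059
dispenser top+scene [476.6, -188.1] yaw 0.142 1-iou 0.089
   polish_tin top [0.6] [267, 141, 27, 23]
polish_tin top [654.1, 73.9] yaw 0.099 1-iou 0.056
   tape_roll scene [0.79] [321, 177, 30, 22]
tape_roll scene [454.8, -65.8] yaw 0.277 1-iou 0.238
```

View pics/scene8.png

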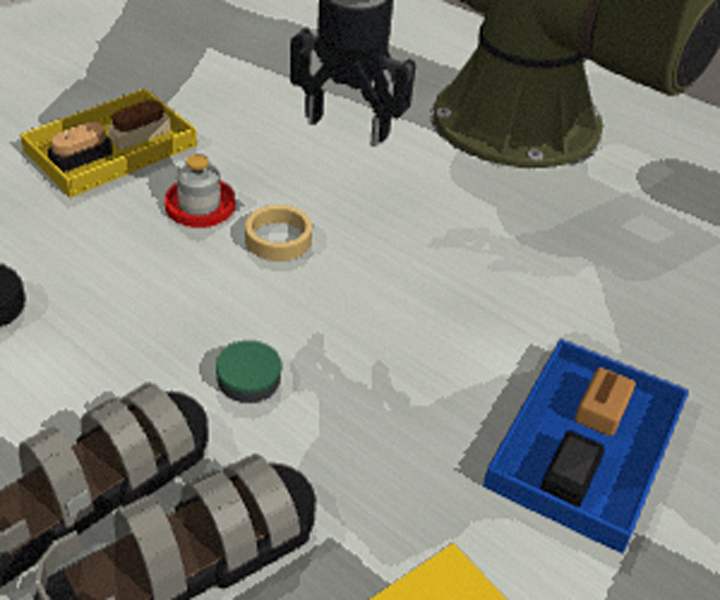

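The final picture shows everything in place. The brushes are flat in the yellow tray at (80,145) and (140,118), and the dispenser stands upright in the dish at (200,190). The blocks are flat in the blue tray at (575,465) and (605,400), and the tape and tin haven't moved.

```bash
python3 -c "
from plant import ctrl
print(ctrl.close_job())"
```

```text
the job is handed in; nothing more can be done
None
```

The job is handed in at about 48 s: both brushes lie flat in the yellow tray, both blocks lie flat in the blue tray, and the dispenser stands upright in the red dish; the tape roll and polish tin are unmoved, and the one slip was a failed first grasp on the dark brush (fingers pressed its top, about 79 N vertical at the wrist), which I regrasped.

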